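# Index the reel holder and lock it with the deep T-key

### The arm

A 7-joint arm with a two-finger parallel gripper is mounted at the origin on the work surface. World frame = base frame: x ahead of the robot, y to its left, z up, the work surface at z = 0. Lengths are in m, angles in rad, forces in N, time in s.
With the tool pointing down it reaches from about 0.425 to 0.875 m from the base axis. Payload 4.7 kg.
Tool frame: the origin (TCP) lies on the centre line of the jaws, within the pads' length; the fingertips stand 19 mm ahead of it and the grasp point (between the pads) is the TCP (ctrl.nose_length is the distance from the TCP to the fingertips, in m); z points along the fingers, x is the direction in which the jaws open and shut, and the axes are right-handed (so a half turn about z gives the same grasp; the last joint's range is limited). The gripper opens to 87 mm and grips with 3 to 60 N. Pads are 19 mm wide; open, the fingers measure 117 mm over their backs; the gripper's body (75 mm by 190 mm) begins 51 mm behind the grasp point.
Start: joints at [-1.334, 0.321, -0.07, 1.45, 0.023, 1.371, -0.057], TCP at [0.144, 0.634, 0.242] pointing down, gripper open.
Joint ranges: [-2.86, 2.86], [-0.3, 2.09], [-1.38, 1.24], [0.06, 2.45], [-1.56, 4.7], [0.09, 2.05], [-2.69, 2.69]. Speed limits (rad/s): [2.57, 2.57, 3.14, 3.14, 3.14, 3.14, 3.14].

### API

Orientations are given as a rotation vector (axis times angle).
In Python, from bench import ctrl gives the robot as it stands. The module is installed in compiled form; this text tells all that it offers.
- The arm moves only by the shell command python3 -m crank 'ROWS' [OPENING] [FORCE]. ROWS is a JSON object of lists of equal length, an entry for each row: "dp": the shift along the tool's x, y, z in cm, a list of three; "delta_rot": the turn, a rotation vector about the tool's x, y, z in rad, a list of three. In form: {"dp": [[x, y, z], ...], "delta_rot": [[rx, ry, rz], ...]}. A call has exactly 8 rows; each row shifts and turns the commanded pose from where the row before left it, along the tool's axes as they then stand; what a row does not reach is not made up. A row lasts 1/10 s, in which the tool goes at most 50 mm and 8.59 degrees, less where a joint would pass 70% of its speed; a pose out of reach is approached as far as the arm can. A call with a gripper value outside its range is refused whole. OPENING is the finger opening in cm, from 0 to 8.7, set as the call begins (- or left out, the last holds). The fingers move at their own pace and stop on an object; FORCE is the grip in N (left out, the last holds). Time passes only in rows, so rows that do not move let the fingers close, or fill a call up. It gives the time, the measured TCP pose, the force and the opening at its end, in the units of the state.
- ctrl.get_state(): the state, without advancing time (a new reading comes with each control period).
- ctrl.get_image(name): name is "scene" or "top"; returns the picture (480x640x3 uint8, blue, green, red); there is no depth.
- ctrl.camera_info(name): a dict with "camera_matrix" (3x3 intrinsics, pixels), "xyz" and "orientation" of the camera in the world. Camera axes: x right, y down, z forward; pixel columns grow to the right and rows downward; lengths in m; the calibration is good to about 2 mm. A picture is of the moment at which its call begins. camera_info takes no time and is no camera call.
- ctrl.close_job(): hands the job in, once; it reports no verdict.
The state is a dict: "time": time; "joint_positions": joint angles; "qd": joint speeds; "joint_torque": joint torques, N m; "position": TCP position; "tool_rot": TCP orientation; "ft_force": force on the tool from outside, world axes, zero at the start; "torque": the same for the moment, N m; "grip_width": opening from 0.0 (shut) to 1.0 (fully open).
Only numpy, scipy, OpenCV 4.12 (cv2) and the standard library are available. Lean on these libraries where they do the work, as an engineer would, in place of code of your own. Each camera call takes 0.05 s, during which the arm holds its last target.

### The job

On the reel repair bench, pull up the black plunger knob of the work holder, slide the carriage with the reel cover over to the other index hole and let the plunger drop fully into it. Then take the T-key from its wooden stand, lower it (do not drop it) down the square column fully onto the square stem at the bottom, and turn it clockwise until it stops so that the carriage is locked. Let go and leave the key standing upright on the stem; do not disturb the spool, the bearing ring or the white tray.

Things in the scene. Friction and masses are not known exactly. Their poses are not given: they have to be found in the camera images.
- fixture: Fixed work holder: dark steel base 220 x 230 x 12 mm; origin on the bench. The carriage slides along its own +y (level). Along y at own x = -55 mm lies an aluminium index bar 30 mm wide, top 30 mm above the bench, with two 13 mm square holes: at own y = -35 mm (the plunger starts in it) and y = +35 mm (free, seen from above; the one to move to).
- carriage (a joint): Slide of the aluminium carriage (210 x 90 mm, top 44 mm above the bench; carries plunger, column and gold reel cover) along the work holder's +y, m. 0: plunger over the starting hole, 0.070: over the other hole; stops at -0.012 and 0.085. Rubs with about 2.5 N and stays where left. The plunger has 1.5 mm play in a hole.
- plunger (a joint): Lift of the plunger, m: 0 fully down in a hole, 0.016 upper stop. The pin clears the bar from 0.010 up (lift 12 to 14 mm). A spring pushes it down with 6 N at 0, 10 N at 0.014. Between holes the released pin rides on the bar at 0.010 and snaps down where it meets a hole.
- knob (a point): Centre of the black plunger knob, a round upright knob 32 mm in diameter and 26 mm high; centre 87 mm above the bench when down. The column stands behind it: its face is 52 mm away in the work holder's own +x. z is up.
- bore_mouth (a point): Centre of the open top of the white square column on the carriage: 56 mm square outside, bore 40 mm square and 80 mm deep, top 124 mm above the bench. Its x and y axes are those of the work holder. It lies 80 mm from the knob's axis in own +x.
- stem_top (a point): Top centre of the recessed steel stem at the bottom of the bore, on its axis, 68 mm above the bench (56 mm below the mouth): a 14 mm square, 18 mm high, with a pyramid-tapered tip 6 mm high on top. Its x and y axes are square to its flats and turn with the stem; z is up.
- stem (a joint): Turn of the stem, rad, growing clockwise seen from above; starts between 0 and 0.3 (at 0 its flats are parallel to the work holder's sides), stop (locked) at 1.25. Turns against about 0.08 N m and stays where it is left.
- key_bar (a point): Centre of the T-key's cross bar: 100 mm along its x, 18 mm wide along y, 16 mm high, level, 156 mm above the bench in the stand. All steel, 0.2 to 0.3 kg. A round shank 14 mm in diameter hangs from the bar's middle along -z and ends in a square socket 22.4 mm outside, its hole 16.4 mm square, 20 mm deep, sides parallel to the bar: fits the stem in any quarter turn, with 0.17 rad play either way.
- key: The T-key; origin at the centre of its open lower end, 150 mm below the bar's centre; axes as the bar's. With the key fully down on the stem the end lies 20 mm below the stem's top, 48 mm above the bench, and the bar's centre 198 mm above the bench.
- stand: Fixed wooden block stand 64 mm square and 70 mm high with a 32 mm square hole from the top down to 6 mm above the bench; the T-key stands upright in it. Origin on the bench under its centre.
- spool: Bystander: brass spool 64 mm in diameter, 50 mm high, standing on the bench. Origin at its underside.
- bearing: Bystander: steel bearing ring 68 mm in diameter, 18 mm high, lying on the bench. Origin at its underside.
- tray: Bystander: white parts tray 130 x 100 x 30 mm on the bench. Origin at its underside.

How it is judged:
On the way, in this order (a step that is already met when the one before it is completed fails the run):
1. the carriage stands at the other index hole with the plunger down in it (value of joint carriage between 0.066 and 0.074 m and value of joint plunger below 0.003 m), for 0.2 s.
2. the T-key is down on the stem, upright, the stem not yet turned (z of key in the frame of stem_top below -0.014 m and horizontal distance between key and stem_top below 0.004 m and angle between key_bar's own z axis and vertical below 0.12 rad and value of joint stem below 0.6 rad), for 0.1 s.
3. the stem is turned clockwise to its stop by the key on it (value of joint stem above 1.12 rad and z of key in the frame of stem_top below -0.012 m and horizontal distance between key and stem_top below 0.005 m), for 0.1 s.
At the end, for the whole second after the job is handed in: Carriage within 4 mm of the other index hole with the plunger down in it (within 3 mm), the stem turned to at least 1.12 rad (stop at 1.25), the T-key standing on the stem at least 14 mm down over it, within 5 mm of its axis and 0.15 rad of upright, at rest (all of step 1 and value of joint stem above 1.12 rad and z of key in the frame of stem_top below -0.014 m and horizontal distance between key and stem_top below 0.005 m and angle between key_bar's own z axis and vertical below 0.15 rad and velocity of joint stem between -0.05 and 0.05 rad/s); the robot touches nothing.
It fails at once if the T-key is dropped down the column (faster than 0.4 m/s inside it) (horizontal distance between key and stem_top below 0.02 m and z of key in the frame of stem_top below 0.05 m and linear speed of key above 0.4 m/s).
It fails at once if the spool, the bearing ring or the tray is moved more than 20 mm (distance of any of spool, bearing, tray from where it was at the start of the episode above 0.02 m).
It also fails if it takes over 61 s, if anything falls off the work surface, if the arm or the gripper's body presses on something with over 40 N, if the wrist force passes 120 N, or if a joint passes its speed limit or range.

## Working session

There is one attempt and no reset: what is moved stays moved. The work goes in short steps, Python scripts to look and compute and a shell command to move; the robot and the scene stay as the last step left them, time stands still between calls to the robot, and variables do not carry over. Pictures are saved under pics/ and viewed, and the job is handed in when it is done.

```bash
mkdir -p pics; python3 - <<'E'
from bench import ctrl
import cv2,numpy as np
s=ctrl.get_state();print(s)
print(ctrl.nose_length)
for n in("scene","top"):
    cv2.imwrite(f"pics/{n}0.png",ctrl.get_image(n));print(n,ctrl.camera_info(n))
E
```

```text
{'time': 0.0, 'joint_positions': array([-1.33391924,  0.3218376 , -0.07006275,  1.45166421,  0.02262792,
        1.37079117, -0.05690023]), 'qd': array([ 0.0003828 ,  0.00028397,  0.00057454,  0.00115138,  0.00194599,
       -0.00102841,  0.00027339]), 'joint_torque': array([-3.11277090e-04, -4.91296148e+01, -4.03993204e-01, -3.12523520e+01,
       -6.39570644e-02,  4.36169305e-02,  1.59606743e-04]), 'position': array([0.14356686, 0.633423  , 0.24045725]), 'tool_rot': array([ 2.45357971e+00,  1.95995251e+00, -2.21335754e-03]), 'ft_force': array([-0.19733453,  0.12940042, -0.58578874]), 'torque': array([ 0.00619368, -0.00033094,  0.03358447]), 'grip_width': 1.0037108500958305}
0.019
scene {'camera_matrix': array([[526.79610862,   0.        , 315.83154202],
       [  0.        , 526.79610862, 240.42587045],
       [  0.        ,   0.        ,   1.        ]]), 'xyz': array([ 0.89468266, -0.48159228,  1.16275575]), 'orientation': array([-2.49198236, -0.85022862,  0.24639322])}
top {'camera_matrix': array([[482.06108983,   0.        , 324.85331267],
       [  0.        , 482.06108983, 233.97998202],
       [  0.        ,   0.        ,   1.        ]]), 'xyz': array([ 0.28768137, -0.01684228,  1.56892205]), 'orientation': array([-2.1656619 ,  2.11677285, -0.16548724])}
```

View pics/scene0.png

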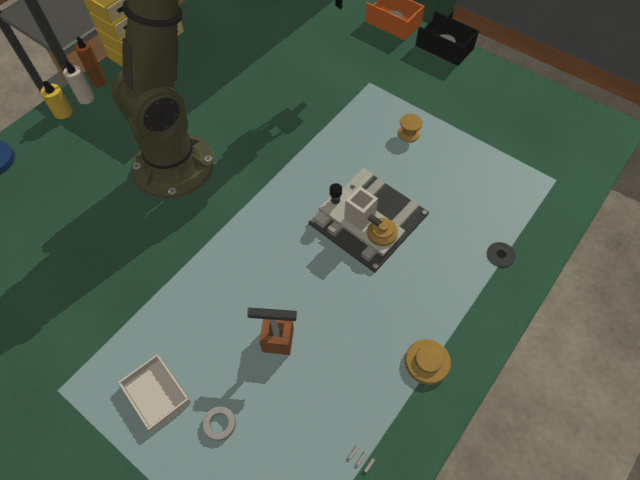

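View pics/top0.png

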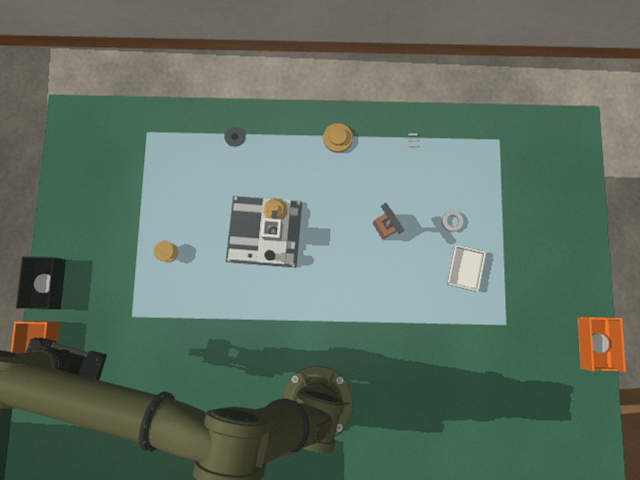

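The top view shows the holder around (265,232), the key stand near (388,222), the tray (467,268), the bearing (454,220) and the spool (166,251). I'll enlarge these.

```bash
python3 - <<'E'
import cv2
t=cv2.imread('pics/top0.png');s=cv2.imread('pics/scene0.png')
def c(im,x,y,w,h,k,n):cv2.imwrite(n,cv2.resize(im[y:y+h,x:x+w],None,fx=k,fy=k,interpolation=cv2.INTER_CUBIC))
c(t,215,185,100,90,8,'pics/a.png') if 0 else c(t,215,185,100,90,6.5,'pics/a.png')
c(t,360,190,60,60,8,'pics/b.png')
c(s,300,160,140,110,5.5,'pics/c.png')
c(s,235,295,80,70,8,'pics/d.png')
E
```

```text
(no output)
```

View pics/a.png

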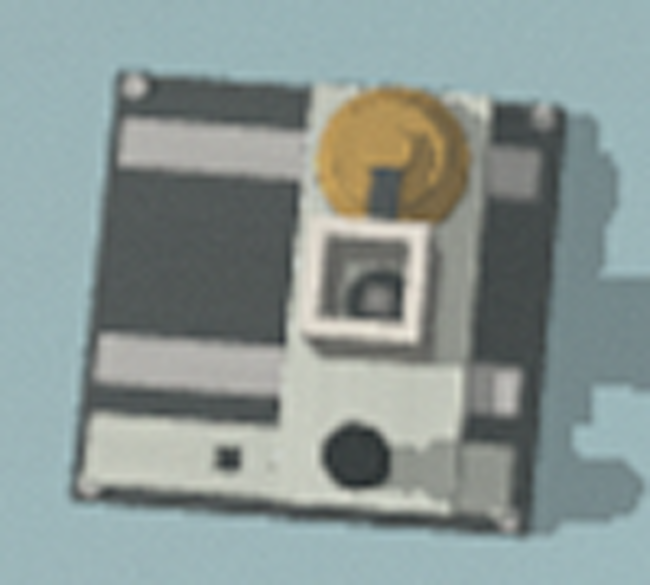

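View pics/b.png

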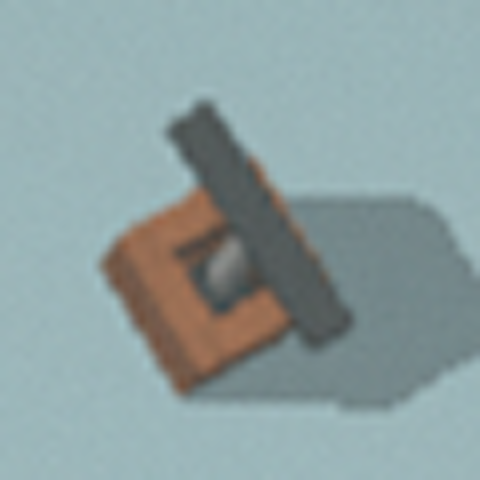

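View pics/c.png

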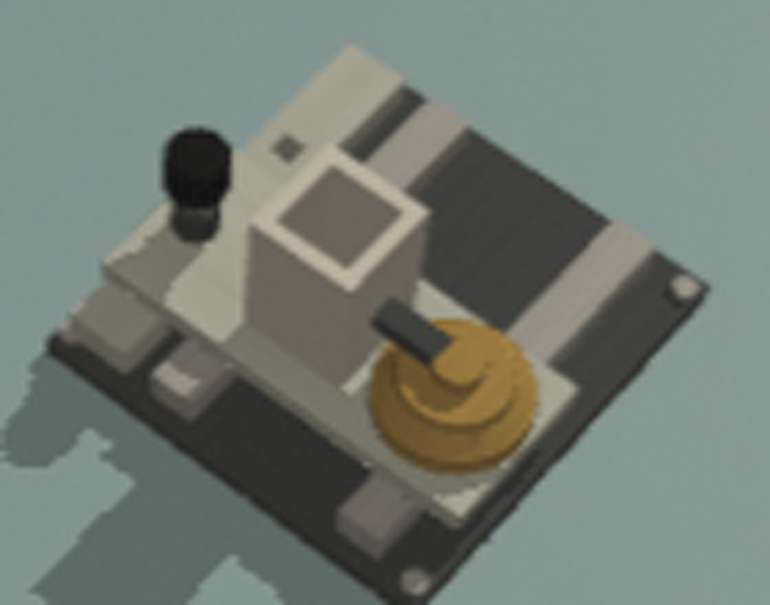

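View pics/d.png

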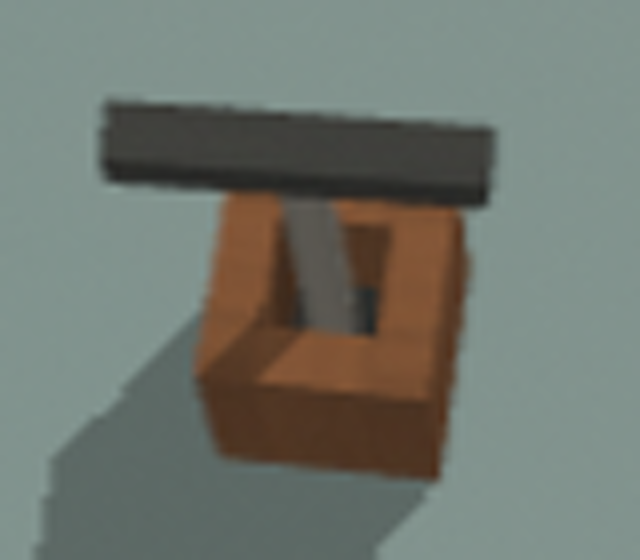

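```bash
cat > h.py <<'E'
import numpy as np,cv2
from bench import ctrl
from scipy.spatial.transform import Rotation as R
from scipy.optimize import least_squares
CI={n:ctrl.camera_info(n) for n in("scene","top")}
def proj(n,P):
    c=CI[n];p=R.from_rotvec(c['orientation']).inv().apply(np.atleast_2d(P)-c['xyz'])
    q=p@np.array(c['camera_matrix']).T;return q[:,:2]/q[:,2:]
def crop(pts,k,off):return (np.array(pts,float)+.5)/k-.5+np.array(off)
def w(pose,L):
    c,s=np.cos(pose[2]),np.sin(pose[2]);L=np.array(L,float)
    return np.c_[pose[0]+c*L[:,0]-s*L[:,1],pose[1]+s*L[:,0]+c*L[:,1],L[:,2]]
def fit(obs,x0):
    f=lambda p:np.concatenate([(proj(n,w(p,L))-px).ravel() for n,L,px in obs])
    r=least_squares(f,x0,loss='soft_l1');return r.x,f(r.x).reshape(-1,2)
E
python3 - <<'E'
from h import *
m=1e-3
A=lambda p:crop(p,6.5,(215,185)); C=lambda p:crop(p,5.5,(300,160))
# local
bc=np.array([[110,115,12],[110,-115,12],[-110,-115,12],[-110,115,12]])*m
col=np.array([[53,-7,124],[53,-63,124],[-3,-63,124],[-3,-7,124]])*m
kn=np.array([[-55,-35,95]])*m;kn2=np.array([[-55,-35,87]])*m;ho=np.array([[-55,35,30]])*m
obs=[('top',bc,A([(120,70),(568,105),(530,535),(72,500)])),('top',col,A([(308,220),(436,222),(422,347),(302,338)])),
('top',kn,A([(356,456)])),('top',ho,A([(228,458)])),
('scene',bc[1:3],C([(410,605),(50,345)]))][:4]+[('scene',bc[[0]],C([(710,290)])),('scene',col,C([(430,212),(350,290),(250,220),(335,147)])),('scene',kn2,C([(197,170)])),('scene',ho,C([(288,149)]))]
x,r=fit(obs,[.5,.15,0]);print(x);print(r.round(1))
for n in('top','scene'):
  o=[a for a in obs if a[0]==n];y,_=fit(o,x);print(n,y)
print('knob',w(x,kn),'col',w(x,[[.025,-.035,.124]]),'col after',w(x,[[.025,.035,.124]]))
B=lambda p:crop(p,8,(360,190)); D=lambda p:crop(p,8,(235,295))
kt=np.array([[50,9,164],[50,-9,164],[-50,-9,164],[-50,9,164]])*m; kb=kt-[0,0,.016]
ob=[('top',kt,B([(168,130),(205,98),(353,322),(315,348)])),('scene',kt,D([(103,165),(105,100),(495,128),(488,190)])),('scene',kb[[0,3]],D([(105,182),(488,205)]))]
x,r=fit(ob,[.6,-.2,.5]);print(x);print(r.round(1))
for n in('top','scene'):
  o=[a for a in ob if a[0]==n];y,_=fit(o,x);print(n,y)
s=ctrl.get_state();print(R.from_rotvec(s['tool_rot']).as_matrix().round(4),s['position'])
E
```

```text
[ 0.50664693  0.18498879 -0.07595708]
[[-0.1  7.9]
 [ 0.2  9.3]
 [-1.1  9.7]
 [-1.5  8.1]
 [ 1.4 -1. ]
 [-0.   0.4]
 [ 0.1 -0.7]
 [ 0.2 -1.1]
 [ 0.1 -0.3]
 [ 0.4 -0.5]
 [-8.1 -5.8]
 [ 0.5  0.5]
 [ 0.1  1. ]
 [ 0.2  0.6]
 [-0.3 -0.3]
 [ 0.8 -0.1]
 [ 1.2  0.3]]
top [ 0.50767394  0.18495305 -0.06557721]
scene [ 0.50707075  0.18519602 -0.10380299]
knob [[0.44914958 0.15426333 0.095     ]] col [[0.52891891 0.1481926  0.124     ]] col after [[0.53423079 0.21799077 0.124     ]]
[ 0.56134283 -0.21465413  0.55859795]
[[  0.7  -1.5]
 [  1.2  -0.5]
 [  0.5  -0. ]
 [  0.1  -0.2]
 [ 50.2  -4.3]
 [ 48.9  12.1]
 [-48.6   4.1]
 [-46.3 -11.8]
 [ 50.3  -3.4]
 [-45.4 -10.7]]
top [ 0.5597426  -0.21276226  0.59064792]
scene [ 0.61211322 -0.19430051  0.72796909]
[[ 2.209e-01  9.753e-01 -3.000e-04]
 [ 9.753e-01 -2.209e-01 -1.800e-03]
 [-1.800e-03  1.000e-04 -1.000e+00]] [0.14355546 0.63346584 0.24053612]
```

```bash
python3 - <<'E'
from h import *
m=1e-3
A=lambda p:crop(p,6.5,(215,185)); C=lambda p:crop(p,5.5,(300,160))
col=np.array([[53,-7,124],[53,-63,124],[-3,-63,124],[-3,-7,124]])*m
kn=np.array([[-55,-35,95]])*m;kn2=np.array([[-55,-35,87]])*m;ho=np.array([[-55,35,30]])*m
bc=np.array([[110,115,12],[110,-115,12],[-110,-115,12],[-110,115,12]])*m
for dx in (.02,.025,.03):
  b=bc+[dx,0,0]
  obs=[('top',b,A([(120,70),(568,105),(530,535),(72,500)])),('top',col,A([(308,220),(436,222),(422,347),(302,338)])),('top',kn,A([(356,456)])),('top',ho,A([(228,458)])),
('scene',b[[0,2]],C([(710,290),(50,345)])),('scene',col,C([(430,212),(350,290),(250,220),(335,147)])),('scene',kn2,C([(197,170)])),('scene',ho,C([(288,149)]))]
  x,r=fit(obs,[.5,.15,0]);print(dx,x,np.sqrt((r**2).mean()))
  for n in('top','scene'):
    o=[a for a in obs if a[0]==n];y,_=fit(o,x);print(n,y)
  if dx==.025:print(r.round(1)); print('knob',w(x,kn),'col',w(x,[[.025,-.035,.124]]),'col after',w(x,[[.025,.035,.124]]))
B=lambda p:crop(p,8,(360,190)); D=lambda p:crop(p,8,(235,295))
kt=np.array([[50,9,164],[50,-9,164],[-50,-9,164],[-50,9,164]])*m; kb=kt-[0,0,.016]
ob=[('top',kt,B([(168,130),(205,98),(353,322),(315,348)])),('scene',kt[[2,3,0,1]],D([(103,165),(105,100),(495,128),(488,190)])),('scene',kb[[2,1]],D([(105,182),(488,205)]))]
x,r=fit(ob,[.6,-.2,.5]);print(x);print(r.round(1))
for n in('top','scene'):
  o=[a for a in ob if a[0]==n];y,_=fit(o,x);print(n,y)
E
```

```text
0.02 [ 0.50662826  0.18532736 -0.06562193] 1.389847388940762
top [ 0.50727181  0.18566959 -0.06266523]
scene [ 0.50655681  0.18491542 -0.07300593]
0.025 [ 0.50616382  0.18539949 -0.0623527 ] 0.8455269387109773
top [ 0.50659666  0.18583589 -0.06029109]
scene [ 0.50608435  0.18486811 -0.06638379]
[[ 0.1  1.1]
 [ 0.4  1.5]
 [-0.   1.7]
 [-0.3  1. ]
 [ 1.  -0.9]
 [-0.4  0.3]
 [-0.  -0.8]
 [ 0.  -1. ]
 [ 0.2 -0.3]
 [ 0.5 -0.2]
 [-0.5 -1.4]
 [-2.  -2. ]
 [ 0.6  0.2]
 [ 0.5  0.8]
 [ 0.4  0.6]
 [-0.3 -0.4]
 [ 0.7 -0. ]
 [ 0.8  0.2]]
knob [[0.44908977 0.15389468 0.095     ]] col [[0.5289343 0.1489097 0.124    ]] col after [[0.53329617 0.21877367 0.124     ]]
0.03 [ 0.50498233  0.18542941 -0.05741638] 0.4717081877535433
top [ 0.50490706  0.18595642 -0.05692848]
scene [ 0.50520215  0.18477586 -0.05865681]
[ 0.55913955 -0.21484324  0.5883553 ]
[[ 0.4 -0.4]
 [ 0.8  0.4]
 [ 1.   0.4]
 [ 0.7  0.4]
 [-0.5 -0.4]
 [ 0.5 -0.5]
 [ 0.3 -0.9]
 [ 0.3 -0.4]
 [ 0.2  0.4]
 [ 0.7  0.7]]
top [ 0.5597426  -0.21276226  0.59064792]
scene [ 0.55902757 -0.21554776  0.58565916]
```

```bash
cat >> h.py <<'E'
def goal(p,ax):  # target TCP, angle of tool x in world (pointing down)
    s=ctrl.get_state();M=R.from_rotvec(s['tool_rot'])
    best=None
    for a in (ax,ax+np.pi):
        T=R.from_matrix(np.array([[np.cos(a),np.sin(a),0],[np.sin(a),-np.cos(a),0],[0,0,-1.]]).T)
        rv=(M.inv()*T).as_rotvec()
        if best is None or np.linalg.norm(rv)<np.linalg.norm(best[0]):best=(rv,T)
    d=np.array(p)-s['position']
    print('t',round(s['time'],2),'pos',s['position'].round(4),'F',s['ft_force'].round(1),'M',s['torque'].round(2),'grip cm',round(s['grip_width']*8.7,2),'q7',s['joint_positions'][6].round(2))
    print('rot',best[0].round(4),'dp cm after rot',(best[1].inv().apply(d)*100).round(2),'dp cm before rot',(M.inv().apply(d)*100).round(2))
E
python3 -c "
from h import *
goal([.4483,.1538,.16],np.pi/2-.0585)"
```

```text
t 0.1 pos [0.1436 0.6335 0.2405] F [ 0.1 -0.9 -0.1] M [ 0.04  0.08 -0.01] grip cm 8.7 q7 -0.06
rot [-1.000e-04  1.800e-03 -1.642e-01] dp cm after rot [-46.1   33.23   8.05] dp cm before rot [-40.04  40.32   8.13]
```

```bash
python3 -m crank '{"dp":[[0,0,0],[0,0,0],[-3.3,2.4,0],[-3.3,2.4,0],[-3.3,2.4,0],[-3.3,2.4,0],[-3.3,2.4,0],[-3.3,2.4,0]],"delta_rot":[[0,0.001,-0.082],[0,0.001,-0.082],[0,0,0],[0,0,0],[0,0,0],[0,0,0],[0,0,0],[0,0,0]]}' 8.7 40
python3 -m crank '{"dp":[[-3.3,2.4,0],[-3.3,2.4,0],[-3.3,2.4,0],[-3.3,2.4,0],[-3.3,2.3,0],[-3.3,2.3,0],[-3.3,2.3,2],[-3.2,2.3,2]],"delta_rot":[[0,0,0],[0,0,0],[0,0,0],[0,0,0],[0,0,0],[0,0,0],[0,0,0],[0,0,0]]}'
python3 -c "
from h import *
goal([.4483,.1538,.088],np.pi/2-.0585)
cv2.imwrite('pics/t1.png',ctrl.get_image('top'))
cv2.imwrite('pics/s1.png',cv2.resize(ctrl.get_image('scene')[130:290,260:460],None,fx=4,fy=3.75))"
```

```text
time: 0.9
position: [0.2764, 0.426, 0.2408]
tool_rot: [-2.285, -2.154, -0.002]
ft_force: [-0.3, 0.3, 0.6]
grip_width: 1.0
time: 1.7
position: [0.4489, 0.1529, 0.2006]
tool_rot: [-2.285, -2.154, -0.005]
ft_force: [0.1, 0.2, 0.0]
grip_width: 1.002
t 1.7 pos [0.4489 0.1529 0.2006] F [0.1 0.2 0. ] M [-0.02 -0.04  0.06] grip cm 8.72 q7 1.12
rot [ 0.0016 -0.0032 -0.0003] dp cm after rot [ 0.09 -0.06 11.26] dp cm before rot [ 0.05 -0.08 11.26]
```

View pics/s1.png

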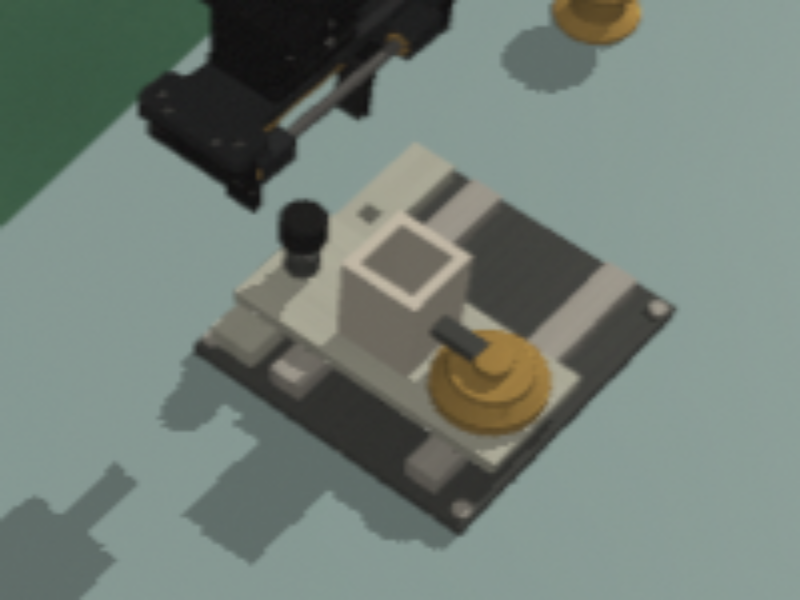

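The jaws hang above and behind the knob, which is at (303,225) in the crop, and they open along the fixture's y. The path down is clear.

```bash
python3 -m crank '{"dp":[[0.1,-0.1,2],[0,0,2],[0,0,2],[0,0,2],[0,0,2],[0,0,1.2],[0,0,0],[0,0,0]],"delta_rot":[[0,-0.003,0],[0,0,0],[0,0,0],[0,0,0],[0,0,0],[0,0,0],[0,0,0],[0,0,0]]}' 8.7 40
python3 -m crank '{"dp":[[0,0,0],[0,0,0],[0,0,0],[0,0,0],[0,0,0],[0,0,0],[0,0,0],[0,0,0]],"delta_rot":[[0,0,0],[0,0,0],[0,0,0],[0,0,0],[0,0,0],[0,0,0],[0,0,0],[0,0,0]]}' 2 40
python3 -c "
from h import *
goal([.4483,.1538,.088],np.pi/2-.0585)
cv2.imwrite('pics/s2.png',cv2.resize(ctrl.get_image('scene')[130:290,260:460],None,fx=4,fy=3.75))"
```

```text
time: 2.6
position: [0.4473, 0.1556, 0.0891]
tool_rot: [2.285, 2.155, -0.0]
ft_force: [-0.6, -0.2, -0.6]
grip_width: 0.999
time: 3.4
position: [0.4471, 0.1555, 0.0887]
tool_rot: [2.285, 2.155, -0.001]
ft_force: [-0.3, 0.8, -0.3]
grip_width: 0.355
t 3.4 pos [0.4471 0.1555 0.0887] F [-0.3  0.8 -0.3] M [0.03 0.04 0.03] grip cm 3.09 q7 1.16
rot [ 0.0002  0.0007 -0.0003] dp cm after rot [-0.16  0.13  0.07] dp cm before rot [-0.16  0.13  0.07]
```

View pics/s2.png

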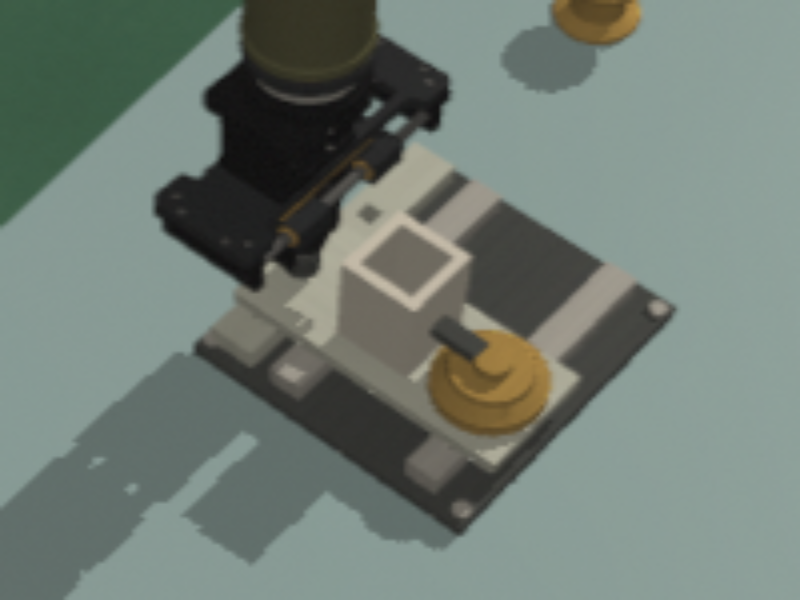

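```bash
python3 -m crank '{"dp":[[0,0,-0.3],[0,0,-0.3],[0,0,-0.3],[0,0,-0.3],[0,0,-0.15],[0,0,0],[0,0,0],[0,0,0]],"delta_rot":[[0,0,0],[0,0,0],[0,0,0],[0,0,0],[0,0,0],[0,0,0],[0,0,0],[0,0,0]]}' - 45
python3 -c "
from h import *
goal([.4483,.1538,.088],np.pi/2-.0585)"
```

```text
time: 4.25
position: [0.447, 0.1553, 0.102]
tool_rot: [2.285, 2.155, -0.001]
ft_force: [3.5, 2.7, -10.3]
grip_width: 0.357
t 4.25 pos [0.447  0.1553 0.102 ] F [  3.5   2.7 -10.3] M [ 0.56 -0.7  -0.  ] grip cm 3.11 q7 1.15
rot [ 0.      0.0011 -0.0002] dp cm after rot [-0.14  0.14  1.4 ] dp cm before rot [-0.14  0.14  1.4 ]
```

```bash
python3 -m crank '{"dp":[[1.0,0,0],[1.2,0,0],[1.2,0,0],[1.2,0,0],[1.2,0,0],[1.2,0,0],[0,0,0],[0,0,0]],"delta_rot":[[0,0,0],[0,0,0],[0,0,0],[0,0,0],[0,0,0],[0,0,0],[0,0,0],[0,0,0]]}'
python3 -c "
from h import *
goal([.4515,.2252,.102],np.pi/2-.0585)
cv2.imwrite('pics/t3.png',cv2.resize(ctrl.get_image('top')[175:285,205:325],None,fx=5,fy=5))
cv2.imwrite('pics/s3.png',cv2.resize(ctrl.get_image('scene')[130:290,260:460],None,fx=4,fy=3.75))"
```

```text
time: 5.05
position: [0.4511, 0.2274, 0.1024]
tool_rot: [-2.284, -2.157, -0.002]
ft_force: [2.5, 2.0, -9.7]
grip_width: 0.355
t 5.05 pos [0.4511 0.2274 0.1024] F [ 2.5  2.  -9.7] M [ 0.47 -0.57 -0.03] grip cm 3.09 q7 1.04
rot [ 0.0007 -0.0014  0.0013] dp cm after rot [-0.21  0.05  0.04] dp cm before rot [-0.21  0.05  0.04]
```

View pics/s3.png

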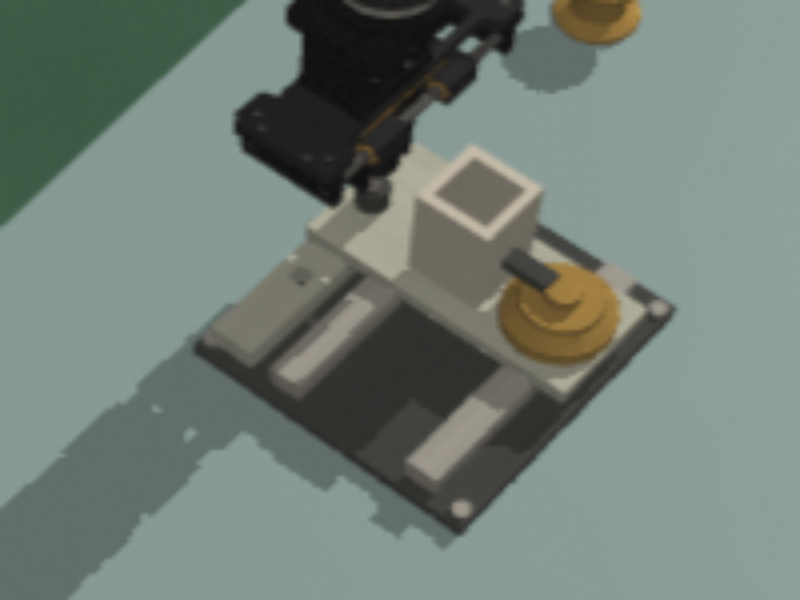

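View pics/t3.png

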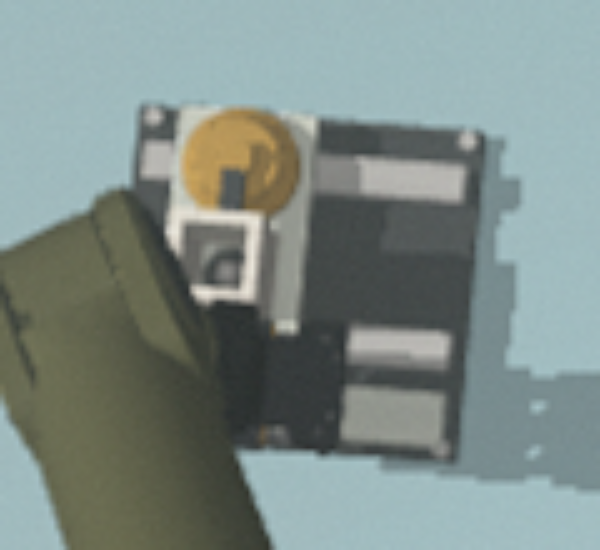

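```bash
python3 -m crank '{"dp":[[-0.2,0,0],[0,0,0],[0,0,0],[0,0,0.3],[0,0,0.3],[0,0,0],[0,0,0],[0,0,0]],"delta_rot":[[0,0,0],[0,0,0],[0,0,0],[0,0,0],[0,0,0],[0,0,0],[0,0,0],[0,0,0]]}'
python3 -c "
from h import *
goal([.4515,.2252,.102],np.pi/2-.0585)"
```

```text
time: 5.95
position: [0.451, 0.223, 0.0961]
tool_rot: [2.285, 2.154, -0.002]
ft_force: [1.0, 0.3, -8.1]
grip_width: 0.351
t 5.95 pos [0.451  0.223  0.0961] F [ 1.   0.3 -8.1] M [ 0.17 -0.33 -0.03] grip cm 3.05 q7 1.05
rot [-0.0002  0.0014 -0.0005] dp cm after rot [ 0.22  0.04 -0.59] dp cm before rot [ 0.22  0.04 -0.59]
```

The spring still pulls down with 8.1 N at about 7.4 mm of lift. That is below the 10 mm at which the pin rides on the bar, so the pin is in the hole. I'll lower it the rest of the way and release.

```bash
python3 -m crank '{"dp":[[0,0,0.3],[0,0,0.3],[0,0,0.15],[0,0,0],[0,0,0],[0,0,0],[0,0,0],[0,0,0]],"delta_rot":[[0,0,0],[0,0,0],[0,0,0],[0,0,0],[0,0,0],[0,0,0],[0,0,0],[0,0,0]]}'
python3 -m crank '{"dp":[[0,0,0],[0,0,0],[0,0,0],[0,0,0],[0,0,0],[0,0,0],[0,0,-2],[0,0,-3]],"delta_rot":[[0,0,0],[0,0,0],[0,0,0],[0,0,0],[0,0,0],[0,0,0],[0,0,0],[0,0,0]]}' 8.7
python3 -m crank '{"dp":[[0,0,-4],[0,0,-4],[-3,0,0],[-5,0,0],[-5,0,0],[-5,0,0],[-5,0,0],[-5,0,0]],"delta_rot":[[0,0,0],[0,0,0],[0,0,0],[0,0,0],[0,0,0],[0,0,0],[0,0,0],[0,0,0]]}' 8.7
python3 -c "
from h import *
goal([.5592,-.2145,.25],.588+np.pi/2)
cv2.imwrite('pics/t4.png',ctrl.get_image('top'))
cv2.imwrite('pics/s4.png',ctrl.get_image('scene'))
cv2.imwrite('pics/t4c.png',cv2.resize(cv2.imread('pics/t4.png')[175:285,205:325],None,fx=5,fy=5))
cv2.imwrite('pics/s4c.png',cv2.resize(cv2.imread('pics/s4.png')[130:290,260:460],None,fx=4,fy=3.75))"
```

```text
time: 6.75
position: [0.4511, 0.2237, 0.0888]
tool_rot: [2.285, 2.155, 0.0]
ft_force: [-0.6, 3.2, -5.0]
grip_width: 0.354
time: 7.55
position: [0.4497, 0.2223, 0.1375]
tool_rot: [2.285, 2.155, -0.008]
ft_force: [-0.7, 0.7, 0.5]
grip_width: 0.966
time: 8.35
position: [0.4342, -0.0582, 0.2191]
tool_rot: [2.285, 2.155, 0.001]
ft_force: [-0.5, -0.3, -0.1]
grip_width: 1.003
t 8.35 pos [ 0.4342 -0.0582  0.2191] F [-0.5 -0.3 -0.1] M [-0.03 -0.07  0.02] grip cm 8.72 q7 1.48
rot [ 9.000e-04  5.000e-04 -6.466e-01] dp cm after rot [-19.94   1.73  -3.09] dp cm before rot [-14.87  13.4   -3.07]
```

View pics/t4c.png

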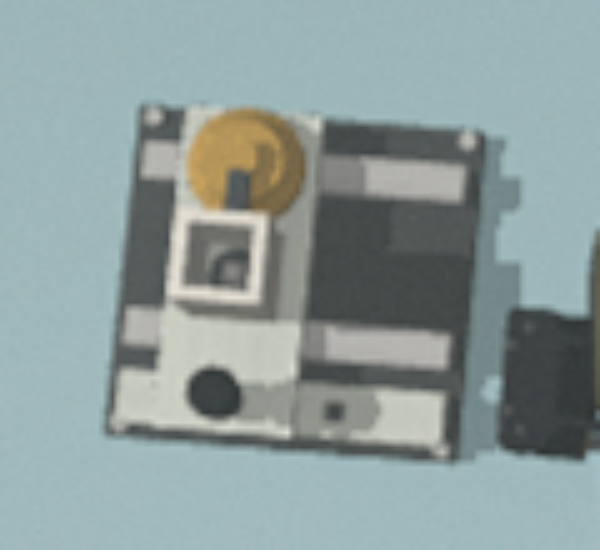

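View pics/s4c.png

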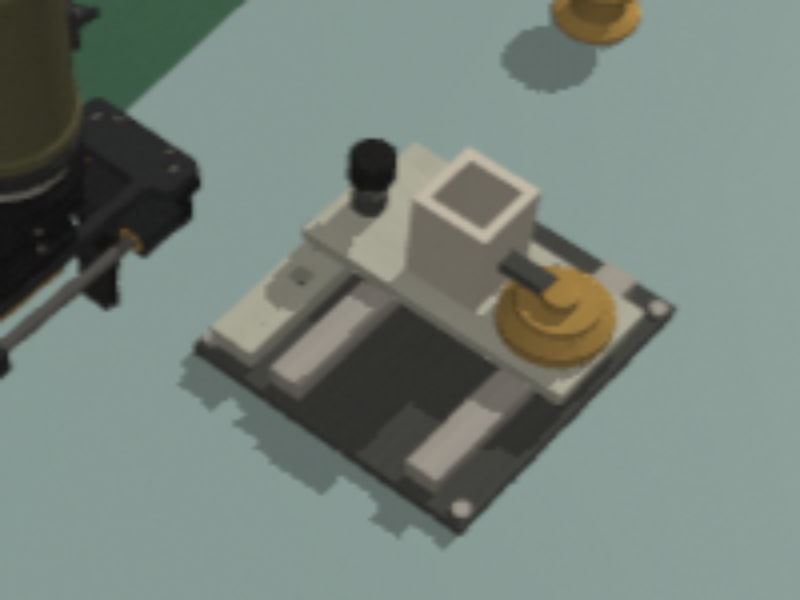

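The carriage is now at the far side: knob at (215,392) in the top crop, vacated hole at (335,412). Next I'll check the stem angle from the top view.

```bash
python3 - <<'E'
import cv2,numpy as np
t=cv2.imread('pics/t4.png')[213:240,235:265]
u=cv2.imread('pics/top0.png')[215:242,258:288]
f=lambda i:cv2.convertScaleAbs(cv2.resize(i,(390,390),interpolation=cv2.INTER_LANCZOS4),alpha=1.5)
cv2.imwrite('pics/stem.png',np.hstack([f(t),f(u)]))
E
```

```text
(no output)
```

View pics/stem.png

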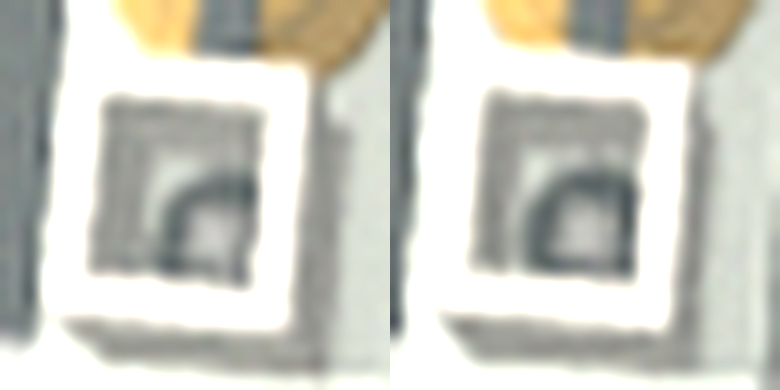

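```bash
python3 -m crank '{"dp":[[0,0,-1],[0,0,-1],[0,0,-1],[0,0,0],[0,0,0],[0,0,0],[0,0,0],[0,0,0]],"delta_rot":[[0,0,0.14],[0,0,0.14],[0,0,0.14],[0,0,0.14],[0,0,0.14],[0,0,0.14],[0,0,0.14],[0,0,0.14]]}' 8.7
python3 -m crank '{"dp":[[0,0,0],[0,0,0],[0,0,0],[0,0,0],[0,0,0],[0,0,0],[0,0,0],[0,0,0]],"delta_rot":[[0,0,0.14],[0,0,0.14],[0,0,0.14],[0,0,0.14],[0,0,0.14],[0,0,0.14],[0,0,0.14],[0,0,0.14]]}' 8.7
python3 -c "
from h import *
goal([.5592,-.2135,.25],.588-np.pi/2)"
```

```text
time: 9.25
position: [0.4346, -0.0557, 0.2489]
tool_rot: [3.082, 0.603, -0.0]
ft_force: [-1.5, 0.1, 0.1]
grip_width: 1.0
time: 10.05
position: [0.4346, -0.0557, 0.2488]
tool_rot: [2.932, -1.126, 0.001]
ft_force: [0.7, -0.2, -0.1]
grip_width: 1.0
t 10.05 pos [ 0.4346 -0.0557  0.2488] F [ 0.7 -0.2 -0.1] M [-0.11  0.05 -0.  ] grip cm 8.7 q7 -0.73
rot [ 0.0006 -0.0007  0.2493] dp cm after rot [20.04 -1.62 -0.12] dp cm before rot [19.82  3.38 -0.1 ]
```

The stem's square shows only as a light blur at (585,232), so its angle can't be read. I'll aim at mid-range (0.15), where the ±0.17 play covers the whole 0–0.3. Moving over the key now.

```bash
python3 -m crank '{"dp":[[0,0,0],[0,0,0],[4,-0.4,0],[4,-0.4,0],[4,-0.4,0],[4,-0.4,0],[4,0,0],[0,0,0]],"delta_rot":[[0,0,0.125],[0,0,0.124],[0,0,0],[0,0,0],[0,0,0],[0,0,0],[0,0,0],[0,0,0]]}' 8.7
python3 -c "
from h import *
goal([.5592,-.2135,.156],.588-np.pi/2)
cv2.imwrite('pics/t5.png',cv2.resize(ctrl.get_image('top')[170:270,340:460],None,fx=6,fy=6))
cv2.imwrite('pics/s5.png',cv2.resize(ctrl.get_image('scene')[250:390,190:350],None,fx=4,fy=4))"
```

```text
time: 10.85
position: [0.5608, -0.2175, 0.2477]
tool_rot: [2.765, -1.479, 0.002]
ft_force: [-0.5, -0.7, 0.1]
grip_width: 1.001
t 10.85 pos [ 0.5608 -0.2175  0.2477] F [-0.5 -0.7  0.1] M [-0.12  0.18 -0.02] grip cm 8.71 q7 -0.55
rot [ 0.0046 -0.0037  0.0005] dp cm after rot [-0.42 -0.09  9.17] dp cm before rot [-0.46 -0.14  9.17]
```

View pics/s5.png

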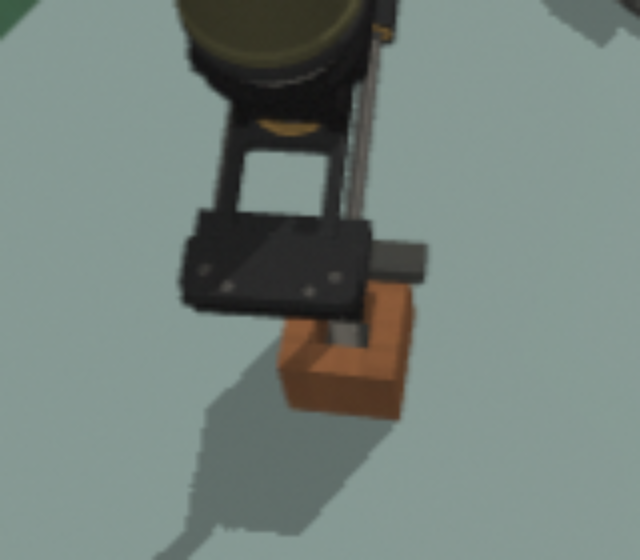

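```bash
python3 -m crank '{"dp":[[0,0,0],[0,0,1.5],[0,0,2],[0,0,2],[0,0,2],[0,0,1.5],[0,0,0.4],[0,0,0]],"delta_rot":[[0,0,0],[0,0,0],[0,0,0],[0,0,0],[0,0,0],[0,0,0],[0,0,0],[0,0,0]]}' 8.7
python3 -c "
from h import *
goal([.5592,-.2135,.154],.588-np.pi/2)"
```

```text
time: 11.75
position: [0.5594, -0.2125, 0.1546]
tool_rot: [2.774, -1.473, -0.001]
ft_force: [0.0, -0.2, 1.0]
grip_width: 1.003
t 11.75 pos [ 0.5594 -0.2125  0.1546] F [ 0.  -0.2  1. ] M [-0.08  0.1   0.02] grip cm 8.73 q7 -0.52
rot [ 0.0008 -0.      0.0064] dp cm after rot [0.07 0.08 0.06] dp cm before rot [0.07 0.08 0.06]
```

```bash
python3 -m crank '{"dp":[[0.05,0.08,0],[0,0,0],[0,0,0],[0,0,0],[0,0,0],[0,0,0],[0,0,0],[0,0,0]],"delta_rot":[[0,0,0.006],[0,0,0],[0,0,0],[0,0,0],[0,0,0],[0,0,0],[0,0,0],[0,0,0]]}' 1 50
python3 -c "
from h import *
goal([.5592,-.2135,.154],.588-np.pi/2)"
python3 -m crank '{"dp":[[0,0,-1],[0,0,-2],[0,0,-2],[0,0,-2],[0,0,-2],[0,0,-2],[0,0,0],[0,0,0]],"delta_rot":[[0,0,0],[0,0,0],[0,0,0],[0,0,0],[0,0,0],[0,0,0],[0,0,0],[0,0,0]]}' 1 50
python3 -c "
from h import *
goal([.5592,-.2135,.33],.588-np.pi/2)
cv2.imwrite('pics/s6.png',cv2.resize(ctrl.get_image('scene')[200:390,170:370],None,fx=4,fy=3))"
```

```text
time: 12.55
position: [0.5594, -0.2139, 0.155]
tool_rot: [2.769, -1.482, 0.001]
ft_force: [0.1, -0.2, -1.0]
grip_width: 0.354
t 12.55 pos [ 0.5594 -0.2139  0.155 ] F [ 0.1 -0.2 -1. ] M [-0.14  0.11 -0.  ] grip cm 3.08 q7 -0.52
rot [ 0.0005 -0.0008 -0.0002] dp cm after rot [-0.04 -0.01  0.1 ] dp cm before rot [-0.04 -0.01  0.1 ]
time: 13.35
position: [0.5592, -0.2138, 0.2649]
tool_rot: [2.769, -1.482, 0.001]
ft_force: [0.0, 0.1, -1.8]
grip_width: 0.193
t 13.35 pos [ 0.5592 -0.2138  0.2649] F [ 0.   0.1 -1.8] M [-0.08  0.14  0.01] grip cm 1.68 q7 -0.56
rot [ 0.0003 -0.0008 -0.0003] dp cm after rot [-0.03 -0.01 -6.51] dp cm before rot [-0.02 -0.01 -6.51]
```

View pics/s6.png

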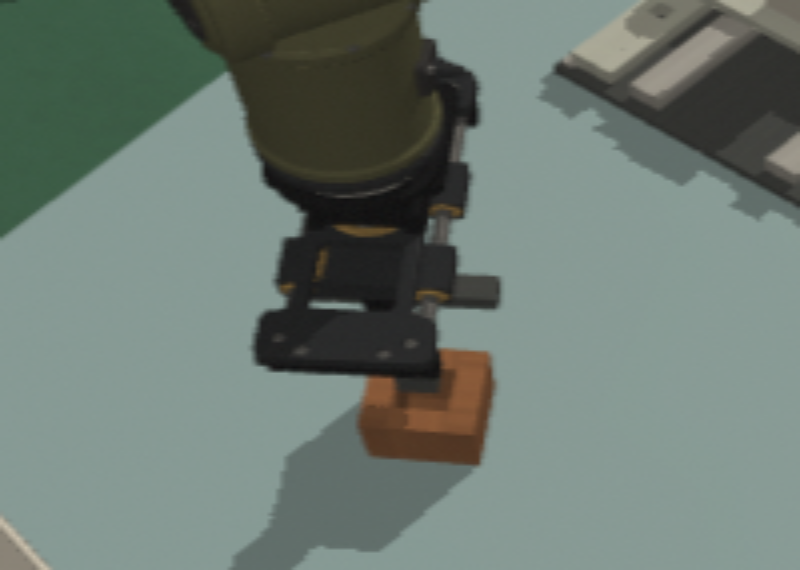

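The grip read 3.08 cm before the lift and 1.68 cm after it, so the fingers were still closing as I lifted. They probably hold the bar low in the pads. I'll put the key back down and regrip properly.

```bash
python3 -m crank '{"dp":[[0,0,1],[0,0,1.5],[0,0,1.5],[0,0,1.5],[0,0,1.5],[0,0,1],[0,0,0],[0,0,0]],"delta_rot":[[0,0,0],[0,0,0],[0,0,0],[0,0,0],[0,0,0],[0,0,0],[0,0,0],[0,0,0]]}' 1 50
python3 -c "
from h import *
goal([.5592,-.2138,.155],.588-np.pi/2)
cv2.imwrite('pics/s7.png',cv2.resize(ctrl.get_image('scene')[200:390,170:370],None,fx=4,fy=3))"
```

```text
time: 14.2
position: [0.5595, -0.214, 0.1851]
tool_rot: [2.769, -1.482, 0.001]
ft_force: [0.4, 0.2, -1.2]
grip_width: 0.198
t 14.2 pos [ 0.5595 -0.214   0.1851] F [ 0.4  0.2 -1.2] M [-0.11  0.13 -0.02] grip cm 1.72 q7 -0.54
rot [ 0.0004 -0.0011 -0.0003] dp cm after rot [-0.04  0.02  3.01] dp cm before rot [-0.04  0.01  3.01]
```

View pics/s7.png

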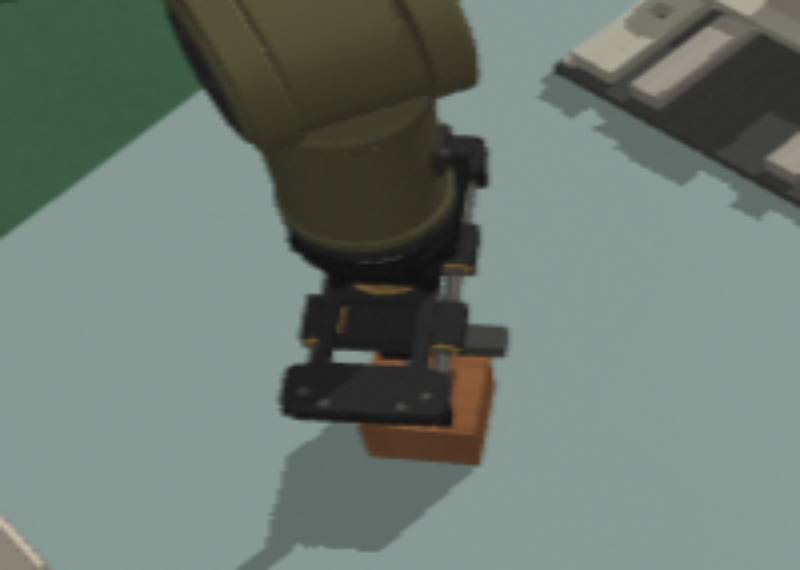

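```bash
python3 -m crank '{"dp":[[0,0,0.3],[0,0,0.3],[0,0,0.3],[0,0,0],[0,0,0],[0,0,0],[0,0,0],[0,0,0]],"delta_rot":[[0,0,0],[0,0,0],[0,0,0],[0,0,0],[0,0,0],[0,0,0],[0,0,0],[0,0,0]]}' 1 50
python3 -m crank '{"dp":[[0,0,0.2],[0,0,0.2],[0,0,0.2],[0,0,0],[0,0,0],[0,0,0],[0,0,0],[0,0,0]],"delta_rot":[[0,0,0],[0,0,0],[0,0,0],[0,0,0],[0,0,0],[0,0,0],[0,0,0],[0,0,0]]}' 1 50
python3 -c "
from h import *
goal([.5592,-.2138,.155],.588-np.pi/2)"
```

```text
time: 15.05
position: [0.5595, -0.2139, 0.1762]
tool_rot: [2.769, -1.482, 0.001]
ft_force: [0.9, 0.2, -0.5]
grip_width: 0.196
time: 15.85
position: [0.5621, -0.2151, 0.1759]
tool_rot: [-2.768, 1.482, -0.013]
ft_force: [-2.0, 0.7, 22.0]
grip_width: 0.194
t 15.85 pos [ 0.5621 -0.2151  0.1759] F [-2.   0.7 22. ] M [0.45 1.08 0.03] grip cm 1.69 q7 -0.53
rot [-0.0059 -0.0062 -0.0004] dp cm after rot [-0.27  0.17  2.09] dp cm before rot [-0.28  0.19  2.09]
```

The key sits on the stand's floor with the TCP about 20 mm above the bar centre, so only the fingertips held it. I'll release, lower 2 cm and regrip, checking the opening before I lift.

```bash
python3 -m crank '{"dp":[[0,0,-0.5],[0,0,0],[0,0,0],[0,0,0],[0,0,0],[0,0,0],[0,0,0],[0,0,0]],"delta_rot":[[0,0,0],[0,0,0],[0,0,0],[0,0,0],[0,0,0],[0,0,0],[0,0,0],[0,0,0]]}' 6 50
python3 -c "
from h import *
goal([.5592,-.2138,.155],.588-np.pi/2)
cv2.imwrite('pics/s8.png',cv2.resize(ctrl.get_image('scene')[230:370,190:350],None,fx=5,fy=4.2))
cv2.imwrite('pics/t8.png',cv2.resize(ctrl.get_image('top')[170:270,340:460],None,fx=6,fy=6))"
```

```text
time: 16.65
position: [0.5594, -0.2139, 0.1749]
tool_rot: [2.769, -1.482, 0.001]
ft_force: [-0.2, -0.0, -0.6]
grip_width: 0.68
t 16.65 pos [ 0.5594 -0.2139  0.1749] F [-0.2 -0.  -0.6] M [-0.09  0.11  0.03] grip cm 5.92 q7 -0.53
rot [ 0.0006 -0.0007 -0.0002] dp cm after rot [-0.01  0.01  1.99] dp cm before rot [-0.02  0.01  1.99]
```

View pics/s8.png

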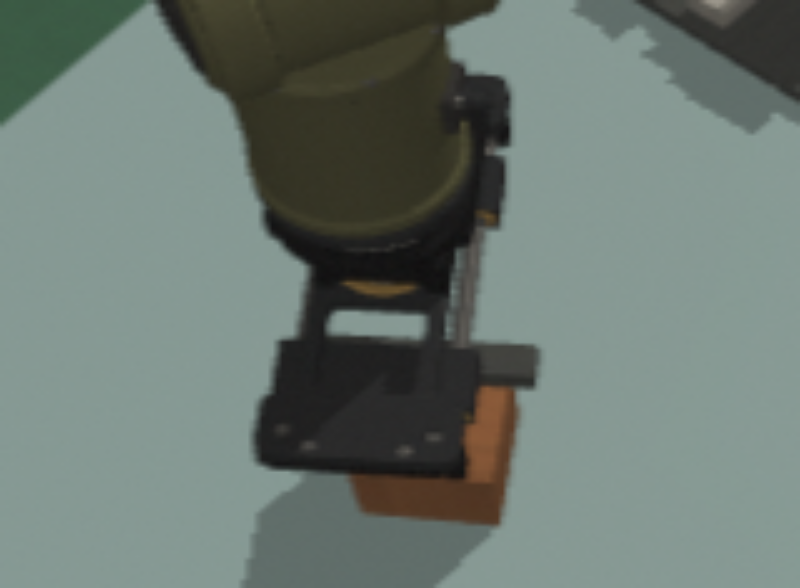

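View pics/t8.png

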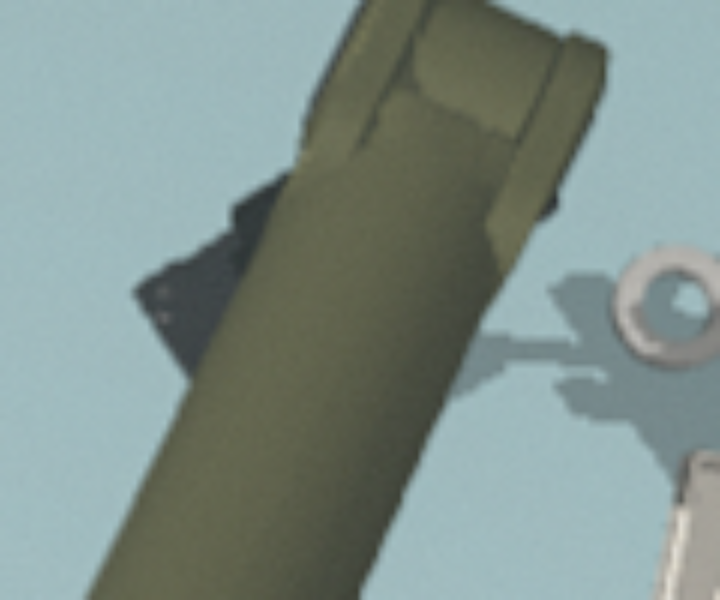

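The key stands in the stand, with its bar end showing at (505,365) in the scene crop. The top view is blocked by the arm. I'll lower 2 cm and grip.

```bash
python3 -m crank '{"dp":[[0,0,0.7],[0,0,0.7],[0,0,0.7],[0,0,0],[0,0,0],[0,0,0],[0,0,0],[0,0,0]],"delta_rot":[[0,0,0],[0,0,0],[0,0,0],[0,0,0],[0,0,0],[0,0,0],[0,0,0],[0,0,0]]}' 6 50
python3 -m crank '{"dp":[[0,0,0],[0,0,0],[0,0,0],[0,0,0],[0,0,0],[0,0,0],[0,0,0],[0,0,0]],"delta_rot":[[0,0,0],[0,0,0],[0,0,0],[0,0,0],[0,0,0],[0,0,0],[0,0,0],[0,0,0]]}' 1 50
python3 -m crank '{"dp":[[0,0,0],[0,0,0],[0,0,0],[0,0,0],[0,0,-0.3],[0,0,-0.3],[0,0,0],[0,0,0]],"delta_rot":[[0,0,0],[0,0,0],[0,0,0],[0,0,0],[0,0,0],[0,0,0],[0,0,0],[0,0,0]]}' 1 50
python3 -c "
from h import *
goal([.5592,-.2138,.155],.588-np.pi/2)"
```

```text
time: 17.55
position: [0.5596, -0.214, 0.1544]
tool_rot: [2.769, -1.482, 0.002]
ft_force: [-0.8, -0.3, 0.7]
grip_width: 0.686
time: 18.35
position: [0.5595, -0.2141, 0.1541]
tool_rot: [2.769, -1.482, 0.001]
ft_force: [0.2, 0.2, 0.2]
grip_width: 0.199
time: 19.15
position: [0.5593, -0.2138, 0.1601]
tool_rot: [2.769, -1.482, 0.001]
ft_force: [-0.3, 0.5, -2.5]
grip_width: 0.2
t 19.15 pos [ 0.5593 -0.2138  0.1601] F [-0.3  0.5 -2.5] M [-0.16  0.17 -0.03] grip cm 1.74 q7 -0.53
rot [ 0.0004 -0.0007 -0.0001] dp cm after rot [-0.01  0.01  0.51] dp cm before rot [-0.01  0.01  0.51]
```

The key is gripped properly (1.74 cm, −2.5 N weight). I'll lift it and meanwhile refit the column mouth from the earlier pictures.

```bash
python3 -m crank '{"dp":[[0,0,-1.5],[0,0,-2],[0,0,-2.5],[0,0,-2.5],[0,0,-2.5],[0,0,-2.5],[0,0,-2.5],[0,0,-1]],"delta_rot":[[0,0,0],[0,0,0],[0,0,0],[0,0,0],[0,0,0],[0,0,0],[0,0,0],[0,0,0]]}' 1 50
python3 - <<'E'
from h import *
t=cv2.imread('pics/t4.png')[208:242,232:268];cv2.imwrite('pics/t4d.png',cv2.resize(t,None,fx=16,fy=16,interpolation=cv2.INTER_CUBIC))
s=cv2.imread('pics/s4.png')[163:200,355:405];cv2.imwrite('pics/s4d.png',cv2.resize(s,None,fx=14,fy=14,interpolation=cv2.INTER_CUBIC))
E
```

```text
time: 19.95
position: [0.5602, -0.2144, 0.3339]
tool_rot: [-2.769, 1.483, -0.009]
ft_force: [0.2, 0.5, -2.1]
grip_width: 0.199
```

View pics/t4d.png

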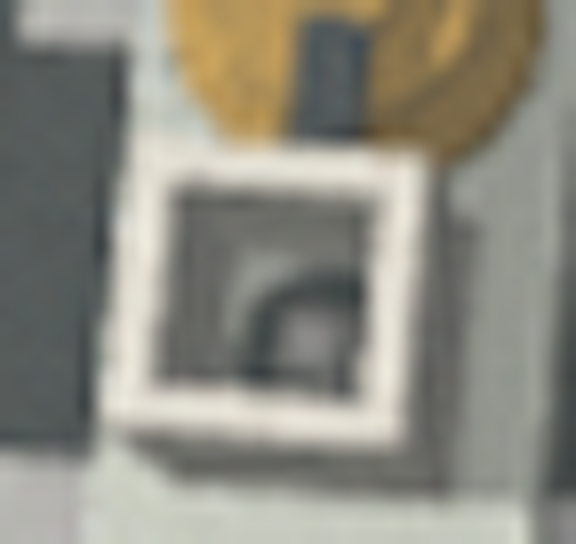

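View pics/s4d.png

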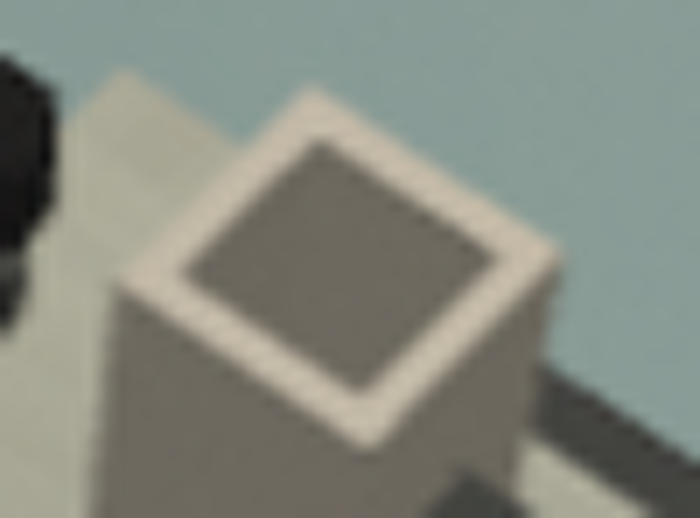

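```bash
python3 - <<'E'
from h import *
T=lambda p:crop(p,16,(232,208));S=lambda p:crop(p,14,(355,163))
q=np.array([[1,1],[1,-1],[-1,-1],[-1,1]])
o=np.c_[q*.028,np.full(4,.124)];i=np.c_[q*.020,np.full(4,.124)]
obs=[('top',o,T([(130,142),(430,152),(408,442),(102,425)])),('top',i,T([(175,188),(378,198),(358,402),(152,385)])),
('scene',o,S([(560,255),(370,448),(122,280),(313,85)])),('scene',i,S([(498,260),(360,395),(185,272),(320,138)]))]
x,r=fit(obs,[.53,.22,-.06]);print(x,np.abs(r).max())
print(fit(obs[:2],x)[0],fit(obs[2:],x)[0])
goal([x[0],x[1],.325],-.058-.15)
E
```

```text
[ 0.53150761  0.21792401 -0.05127031] 0.7286350076921622
[ 0.5320289   0.21901854 -0.03702277] [ 0.53129657  0.21702305 -0.06271692]
t 19.95 pos [ 0.5602 -0.2144  0.3339] F [ 0.2  0.5 -2.1] M [-0.07  0.05 -0.07] grip cm 1.73 q7 -0.57
rot [-0.0012 -0.0055 -0.7752] dp cm after rot [-11.73 -41.71   0.89] dp cm before rot [-37.57 -21.58   0.78]
```

```bash
python3 -m crank '{"dp":[[0,0,0],[0,0,0],[0,0,0],[0,0,0],[0,0,0],[0,0,0],[-0.6,-2,0],[-1,-3.4,0]],"delta_rot":[[0,-0.002,-0.13],[0,0,-0.13],[0,0,-0.13],[0,0,-0.13],[0,0,-0.13],[0,0,-0.125],[0,0,0],[0,0,0]]}' 1 50
python3 -m crank '{"dp":[[-1.1,-4,0],[-1.1,-4,0],[-1.1,-4,0],[-1.1,-4,0],[-1.1,-4,0],[-1.1,-4,0],[-1.1,-4,0],[-1.1,-4,0]],"delta_rot":[[0,0,0],[0,0,0],[0,0,0],[0,0,0],[0,0,0],[0,0,0],[0,0,0],[0,0,0]]}' 1 50
python3 -m crank '{"dp":[[-1.0,-3,0],[-0.2,-1,0],[0,0,0],[0,0,0],[0,0,0],[0,0,0],[0,0,0],[0,0,0]],"delta_rot":[[0,0,0],[0,0,0],[0,0,0],[0,0,0],[0,0,0],[0,0,0],[0,0,0],[0,0,0]]}' 1 50
python3 - <<'E'
from h import *
goal([.5315,.2185,.286],-.058-.15)
s=ctrl.get_image('scene');t=ctrl.get_image('top');cv2.imwrite('pics/s9.png',s);cv2.imwrite('pics/t9.png',t)
cv2.imwrite('pics/s9c.png',cv2.resize(s[110:230,320:440],None,fx=5,fy=5,interpolation=cv2.INTER_CUBIC))
cv2.imwrite('pics/t9c.png',cv2.resize(t[175:285,205:325],None,fx=5,fy=5,interpolation=cv2.INTER_CUBIC))
E
```

```text
time: 20.75
position: [0.5539, -0.1604, 0.3298]
tool_rot: [3.122, -0.335, -0.003]
ft_force: [0.1, -0.3, -1.7]
grip_width: 0.2
time: 21.55
position: [0.5343, 0.175, 0.3303]
tool_rot: [-3.124, 0.327, 0.002]
ft_force: [0.6, 0.5, -2.4]
grip_width: 0.197
time: 22.35
position: [0.5315, 0.2147, 0.3305]
tool_rot: [-3.124, 0.328, 0.002]
ft_force: [-0.5, -0.5, -2.8]
grip_width: 0.204
t 22.35 pos [0.5315 0.2147 0.3305] F [-0.5 -0.5 -2.8] M [-0.12  0.08  0.  ] grip cm 1.77 q7 -0.62
rot [-0.0005  0.0011 -0.0009] dp cm after rot [-0.08 -0.37  4.45] dp cm before rot [-0.07 -0.37  4.45]
```

View pics/s9c.png

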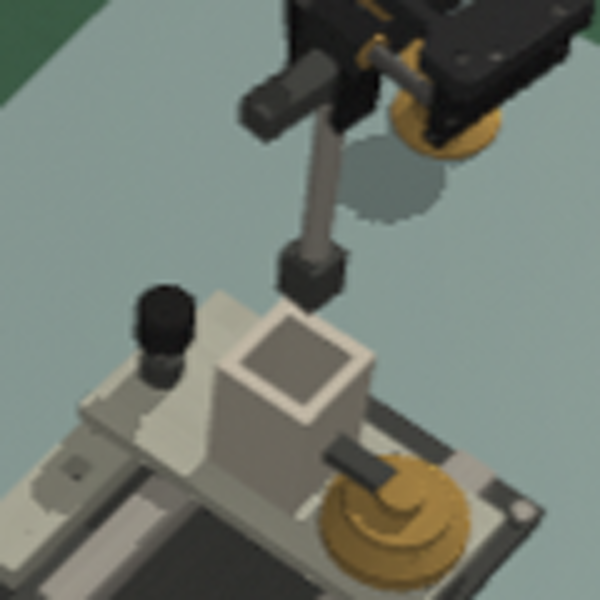

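View pics/t9c.png

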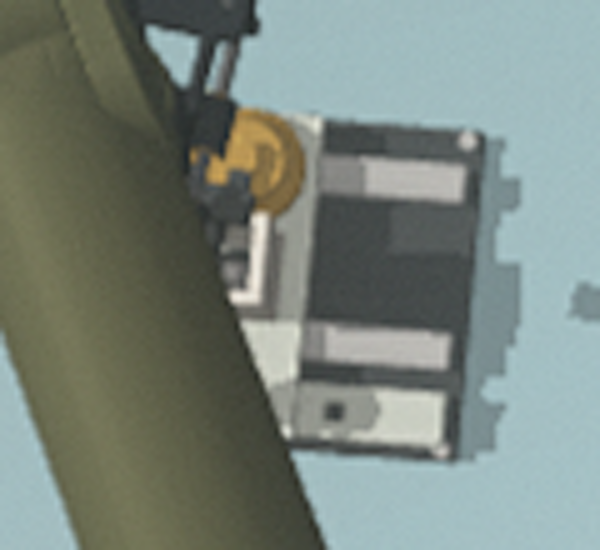

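```bash
python3 - <<'E'
import cv2
s=cv2.imread('pics/s9.png')[125:175,365:400];cv2.imwrite('pics/s9d.png',cv2.resize(s,None,fx=14,fy=14,interpolation=cv2.INTER_CUBIC)[:,:])
E
```

```text
(no output)
```

View pics/s9d.png

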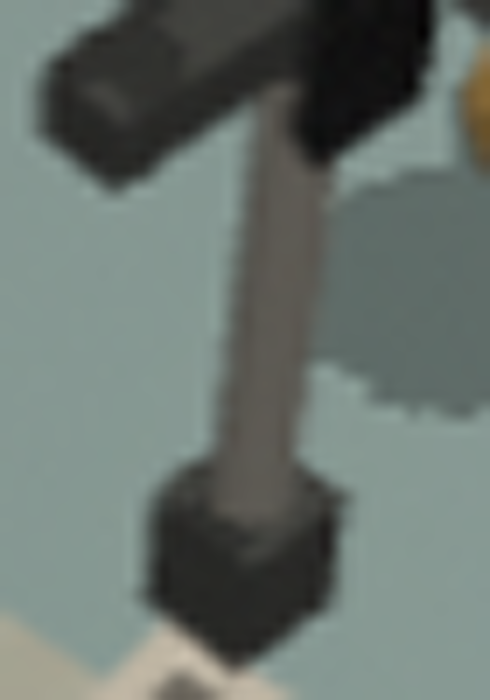

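```bash
python3 - <<'E'
from h import *
S=lambda p:crop(p,14,(365,125))
z=.3305-.1481;h=.0112
c=np.array([[1,1],[1,-1],[-1,-1],[-1,1]])*h
L=np.c_[c,np.full(4,z)]
p0=[.5315,.2147,-.208]
P=proj('scene',w(p0,L)); print(((P-[365,125]+.5)*14-.5).round())
b=np.array([[-.009,-.05,z+.142],[.009,-.05,z+.142],[-.009,-.05,z+.158],[.009,-.05,z+.158]])
P=proj('scene',w(p0,b)); print(((P-[365,125]+.5)*14-.5).round())
E
```

```text
[[321. 603.]
 [224. 672.]
 [131. 591.]
 [228. 523.]]
[[ 31. 139.]
 [114. 209.]
 [ 39.  65.]
 [123. 135.]]
```

```bash
python3 - <<'E'
from h import *
S=lambda p:crop(p,14,(365,125))
h=.0112
c=np.array([[1,1],[1,-1],[-1,-1],[-1,1]])*h
for dz in(-.001,0,.001):
  L=np.c_[c,np.full(4,.3305-.1481+dz)]
  print(dz,fit([('scene',L[:3],S([(328,605),(235,672),(143,595)]))],[.5315,.2147,-.208])[0])
E
```

```text
-0.001 [ 0.53265313  0.21605896 -0.19849082]
0 [ 0.53301895  0.2153526  -0.19847071]
0.001 [ 0.53338477  0.21464624 -0.19845058]
```

```bash
python3 - <<'E'
from h import *
goal([.530,.2167,.280],-.058-.15)
E
```

```text
t 22.45 pos [0.5314 0.2151 0.3304] F [-0.9 -0.1 -2.8] M [-0.13  0.06  0.02] grip cm 1.74 q7 -0.62
rot [-0.0005  0.0011 -0.0004] dp cm after rot [-0.17 -0.13  5.04] dp cm before rot [-0.17 -0.13  5.04]
```

```bash
python3 -m crank '{"dp":[[-0.17,-0.13,0],[0,0,1],[0,0,1.5],[0,0,1.5],[0,0,1],[0,0,0],[0,0,0],[0,0,0]],"delta_rot":[[0,0,0],[0,0,0],[0,0,0],[0,0,0],[0,0,0],[0,0,0],[0,0,0],[0,0,0]]}' 1 50
python3 - <<'E'
from h import *
s=ctrl.get_image('scene');cv2.imwrite('pics/s10.png',s)
goal([.530,.2167,.280],-.058-.15)
cv2.imwrite('pics/s10c.png',cv2.resize(s[145:200,350:405],None,fx=10.5,fy=10.5,interpolation=cv2.INTER_CUBIC))
E
```

```text
time: 23.25
position: [0.5303, 0.2171, 0.2811]
tool_rot: [-3.123, 0.326, 0.0]
ft_force: [0.8, 0.4, -1.7]
grip_width: 0.198
t 23.3 pos [0.5303 0.2171 0.2812] F [-0.7 -0.5 -2.4] M [-0.1   0.01  0.05] grip cm 1.72 q7 -0.62
rot [-0.0014  0.     -0.0001] dp cm after rot [-0.03  0.05  0.12] dp cm before rot [-0.03  0.05  0.12]
```

View pics/s10c.png

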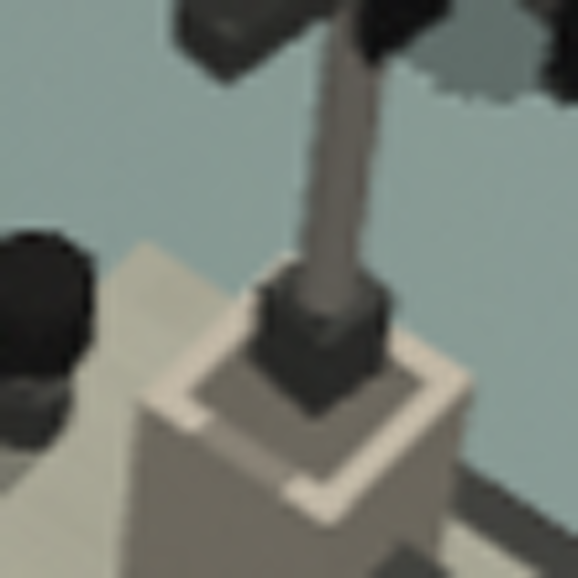

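```bash
python3 - <<'E'
from h import *
S=lambda p:crop(p,10.5,(350,145))
c=np.array([[1,1],[1,-1],[-1,-1]])
L=np.c_[c*.0112,np.full(3,.133)]
k=fit([('scene',L,S([(383,360),(316,417),(245,352)]))],[.53,.217,-.208])
o=np.c_[c*.028,np.full(3,.124)];i=np.c_[c*.020,np.full(3,.124)]
m=fit([('scene',o,S([(475,382),(330,525),(143,395)])),('scene',i,S([(425,383),(318,478),(185,390)]))],[.53,.217,-.06])
print(k,m,(k[0]-m[0]))
E
```

```text
(array([ 0.5307831 ,  0.21904097, -0.18713048]), array([[ 0.03728153,  0.07964464],
       [-0.13581607, -0.36557242],
       [ 0.0987415 ,  0.27919913]])) (array([ 0.53083956,  0.2174295 , -0.07907703]), array([[ 0.19856992, -0.33680993],
       [-0.40940496,  0.00724734],
       [-0.52128404, -0.15723094],
       [ 0.34379328, -0.22966174],
       [ 0.22913424,  0.65386099],
       [ 0.10172253,  0.11629596]])) [-5.64594160e-05  1.61147528e-03 -1.08053454e-01]
```

```bash
python3 -m crank '{"dp":[[0,0.1,0],[0,0,0.8],[0,0,1],[0,0,1],[0,0,1],[0,0,1],[0,0,0.8],[0,0,0]],"delta_rot":[[0,0,0],[0,0,0],[0,0,0],[0,0,0],[0,0,0],[0,0,0],[0,0,0],[0,0,0]]}' 1 50
python3 - <<'E'
from h import *
goal([.530,.216,.198],-.058-.15)
E
python3 -m crank '{"dp":[[0,0,0.2],[0,0,0.2],[0,0,0.2],[0,0,0.2],[0,0,0.2],[0,0,0.2],[0,0,0],[0,0,0]],"delta_rot":[[0,0,0],[0,0,0],[0,0,0],[0,0,0],[0,0,0],[0,0,0],[0,0,0],[0,0,0]]}' 1 50
python3 - <<'E'
from h import *
goal([.530,.216,.198],-.058-.15)
E
```

```text
time: 24.1
position: [0.5288, 0.2157, 0.2226]
tool_rot: [3.124, -0.326, -0.006]
ft_force: [0.0, -0.4, -2.8]
grip_width: 0.202
t 24.1 pos [0.5288 0.2157 0.2226] F [ 0.  -0.4 -2.8] M [-0.16  0.07  0.02] grip cm 1.76 q7 -0.62
rot [0.0014 0.0034 0.0001] dp cm after rot [ 0.11 -0.06  2.46] dp cm before rot [ 0.12 -0.06  2.46]
time: 24.9
position: [0.5296, 0.216, 0.2124]
tool_rot: [-3.124, 0.326, 0.002]
ft_force: [-0.3, -0.1, -1.2]
grip_width: 0.2
t 24.9 pos [0.5296 0.216  0.2124] F [-0.3 -0.1 -1.2] M [-0.07  0.08  0.01] grip cm 1.74 q7 -0.62
rot [-0.0003  0.0012 -0.    ] dp cm after rot [ 0.04 -0.01  1.44] dp cm before rot [ 0.04 -0.01  1.44]
```

```bash
python3 -m crank '{"dp":[[0,0,0.15],[0,0,0.15],[0,0,0.15],[0,0,0],[0,0,0],[0,0,0],[0,0,0],[0,0,0]],"delta_rot":[[0,0,0],[0,0,0],[0,0,0],[0,0,0],[0,0,0],[0,0,0],[0,0,0],[0,0,0]]}' 1 50
python3 - <<'E'
from h import *
goal([.530,.216,.196],-.058-.15)
E
```

```text
time: 25.7
position: [0.5297, 0.216, 0.208]
tool_rot: [-3.124, 0.326, 0.002]
ft_force: [-0.1, -0.5, -2.0]
grip_width: 0.202
t 25.7 pos [0.5297 0.216  0.208 ] F [-0.1 -0.5 -2. ] M [-0.09  0.04 -0.03] grip cm 1.76 q7 -0.61
rot [-0.0005  0.001   0.    ] dp cm after rot [ 0.03 -0.    1.2 ] dp cm before rot [ 0.03 -0.    1.2 ]
```

No force at 8 mm below the stem top, so the socket is over the square. I'll continue down.

```bash
python3 -m crank '{"dp":[[0,0,0.2],[0,0,0.2],[0,0,0.2],[0,0,0.2],[0,0,0.2],[0,0,0.1],[0,0,0],[0,0,0]],"delta_rot":[[0,0,0],[0,0,0],[0,0,0],[0,0,0],[0,0,0],[0,0,0],[0,0,0],[0,0,0]]}' 1 50
python3 - <<'E'
from h import *
goal([.530,.216,.196],-.058-.15)
E
```

```text
time: 26.5
position: [0.5297, 0.2161, 0.1969]
tool_rot: [-3.124, 0.326, 0.002]
ft_force: [-0.4, 0.5, -2.7]
grip_width: 0.202
t 26.5 pos [0.5297 0.2161 0.1969] F [-0.4  0.5 -2.7] M [-0.07  0.05 -0.04] grip cm 1.76 q7 -0.61
rot [-0.0005  0.0011  0.0001] dp cm after rot [ 0.03 -0.    0.09] dp cm before rot [ 0.03 -0.    0.09]
```

```bash
python3 -m crank '{"dp":[[0,0,0.05],[0,0,0],[0,0,0],[0,0,0],[0,0,0],[0,0,0],[0,0,0],[0,0,0]],"delta_rot":[[0,0,0],[0,0,0.08],[0,0,0.1],[0,0,0.1],[0,0,0.1],[0,0,0.1],[0,0,0.1],[0,0,0]]}' 1 50
python3 - <<'E'
from h import *
goal([.530,.216,.196],-.058-1.25)
E
```

```text
time: 27.3
position: [0.5291, 0.2172, 0.1964]
tool_rot: [-2.9, 1.204, 0.004]
ft_force: [-0.4, 2.2, -2.2]
grip_width: 0.201
t 27.3 pos [0.5291 0.2172 0.1964] F [-0.4  2.2 -2.2] M [0.52 0.37 0.02] grip cm 1.75 q7 -1.19
rot [4.000e-04 2.700e-03 5.207e-01] dp cm after rot [ 0.14 -0.05  0.04] dp cm before rot [0.15 0.02 0.04]
```

```bash
python3 -m crank '{"dp":[[0,0,0],[0,0,0],[0,0,0],[0,0,0],[0,0,0],[0,0,0],[0,0,0],[0,0,0]],"delta_rot":[[0,0,0.1],[0,0,0.1],[0,0,0.1],[0,0,0.1],[0,0,0.06],[0,0,0.03],[0,0,0],[0,0,0]]}' 1 50
python3 - <<'E'
from h import *
goal([.530,.216,.196],-.058-1.25)
E
```

```text
time: 28.1
position: [0.5293, 0.2172, 0.1964]
tool_rot: [-2.523, 1.87, 0.004]
ft_force: [-0.2, 4.6, -3.4]
grip_width: 0.2
t 28.1 pos [0.5293 0.2172 0.1964] F [-0.2  4.6 -3.4] M [1.56 0.39 0.  ] grip cm 1.74 q7 -1.67
rot [0.0005 0.0025 0.0326] dp cm after rot [ 0.13 -0.03  0.04] dp cm before rot [ 0.14 -0.03  0.04]
```

```bash
python3 -m crank '{"dp":[[-0.1,0,0],[0,0,0],[0,0,0],[0,0,0],[0,0,0],[0,0,0],[0,0,0],[0,0,0]],"delta_rot":[[0,0,0.05],[0,0,0.05],[0,0,0.03],[0,0,0],[0,0,0],[0,0,0],[0,0,0],[0,0,0]]}' 1 50
python3 - <<'E'
from h import *
goal([.530,.216,.196],-.058-1.25)
E
```

```text
time: 28.9
position: [0.5294, 0.2175, 0.1964]
tool_rot: [-2.396, 2.031, 0.003]
ft_force: [-0.1, 5.1, -3.5]
grip_width: 0.196
t 28.9 pos [0.5294 0.2175 0.1964] F [-0.1  5.1 -3.5] M [1.73 0.25 0.08] grip cm 1.71 q7 -1.8
rot [ 0.0004  0.0017 -0.0983] dp cm after rot [ 0.17 -0.02  0.04] dp cm before rot [ 0.16 -0.04  0.04]
```

```bash
python3 -m crank '{"dp":[[-0.1,0,0],[0,0,0],[0,0,0],[0,0,0],[0,0,0],[0,0,0],[0,0,0],[0,0,0]],"delta_rot":[[0,0,0.04],[0,0,0.04],[0,0,0],[0,0,0],[0,0,0],[0,0,0],[0,0,0],[0,0,0]]}' 1 50
python3 - <<'E'
from h import *
goal([.530,.216,.196],-.058-1.25)
E
```

```text
time: 29.7
position: [0.5292, 0.218, 0.1964]
tool_rot: [2.312, -2.127, -0.002]
ft_force: [0.6, 5.3, -2.9]
grip_width: 0.199
t 29.7 pos [0.5292 0.218  0.1964] F [ 0.6  5.3 -2.9] M [1.66 0.1  0.1 ] grip cm 1.73 q7 -1.88
rot [ 0.0008  0.0009 -0.1797] dp cm after rot [ 0.22 -0.02  0.04] dp cm before rot [ 0.21 -0.06  0.04]
```

```bash
python3 -m crank '{"dp":[[-0.1,0,0],[0,0,0],[0,0,0],[0,0,0],[0,0,0],[0,0,0],[0,0,0],[0,0,0]],"delta_rot":[[0,0,0.04],[0,0,0.04],[0,0,0],[0,0,0],[0,0,0],[0,0,0],[0,0,0],[0,0,0]]}' 1 50
python3 - <<'E'
from h import *
goal([.530,.216,.196],-.058-1.25)
s=ctrl.get_image('scene');cv2.imwrite('pics/s11.png',s)
cv2.imwrite('pics/s11c.png',cv2.resize(s[110:210,320:440],None,fx=6,fy=6,interpolation=cv2.INTER_CUBIC))
E
```

```text
time: 30.5
position: [0.5292, 0.2189, 0.1964]
tool_rot: [2.225, -2.218, -0.002]
ft_force: [0.4, 3.3, -2.3]
grip_width: 0.199
t 30.5 pos [0.5292 0.2189 0.1964] F [ 0.4  3.3 -2.3] M [ 1.36 -0.04  0.18] grip cm 1.73 q7 -1.96
rot [ 0.0008  0.0006 -0.2599] dp cm after rot [ 0.3  -0.01  0.04] dp cm before rot [ 0.29 -0.08  0.04]
```

View pics/s11c.png

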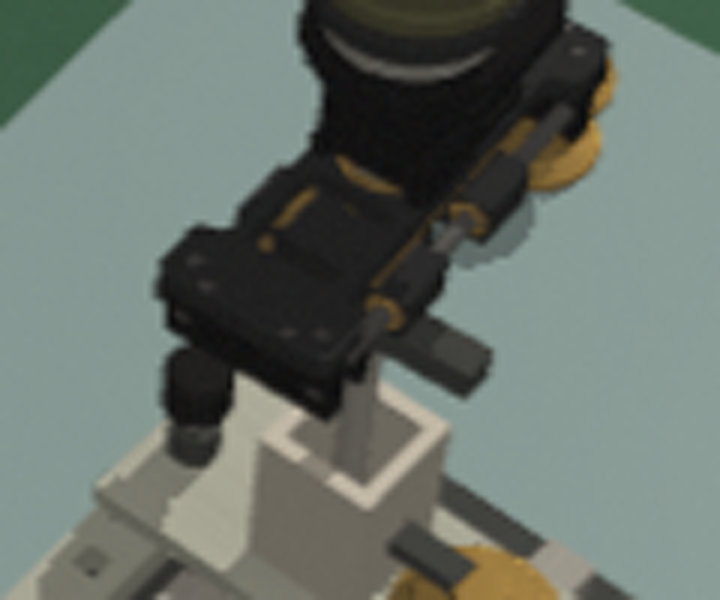

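```bash
python3 -m crank '{"dp":[[-0.1,0,0],[0,0,0],[0,0,0],[0,0,0],[0,0,0],[0,0,0],[0,0,0],[0,0,0]],"delta_rot":[[0,0,0.05],[0,0,0.05],[0,0,0],[0,0,0],[0,0,0],[0,0,0],[0,0,0],[0,0,0]]}' 1 60
python3 - <<'E'
from h import *
goal([.530,.216,.196],-.058-1.25)
E
```

```text
time: 31.35
position: [0.5292, 0.2198, 0.1965]
tool_rot: [2.111, -2.326, -0.002]
ft_force: [2.0, 3.7, -2.2]
grip_width: 0.197
t 31.35 pos [0.5292 0.2198 0.1965] F [ 2.   3.7 -2.2] M [ 1.08 -0.25  0.46] grip cm 1.71 q7 -2.06
rot [ 0.0008  0.0006 -0.3599] dp cm after rot [0.39 0.02 0.05] dp cm before rot [ 0.37 -0.12  0.04]
```

The moment rose to 0.46 N m, so the stop is reached. I'll unwind the twist and relieve the side force before releasing.

```bash
python3 -m crank '{"dp":[[-0.1,0,0.03],[0,0,0],[0,0,0],[0,0,0],[0,0,0],[0,0,0],[0,0,0],[0,0,0]],"delta_rot":[[0,0,-0.06],[0,0,-0.06],[0,0,-0.04],[0,0,0],[0,0,0],[0,0,0],[0,0,0],[0,0,0]]}' 1 60
python3 - <<'E'
from h import *
goal([.530,.216,.196],-.058-1.25)
E
```

```text
time: 32.15
position: [0.5292, 0.2206, 0.196]
tool_rot: [2.289, -2.151, -0.002]
ft_force: [0.5, 0.7, -0.7]
grip_width: 0.198
t 32.15 pos [0.5292 0.2206 0.196 ] F [ 0.5  0.7 -0.7] M [0.39 0.08 0.04] grip cm 1.72 q7 -1.9
rot [ 0.0012  0.0003 -0.2005] dp cm after rot [0.47 0.04 0.  ] dp cm before rot [ 0.47 -0.05  0.  ]
```

```bash
python3 -m crank '{"dp":[[0,0,0],[0,0,0],[0,0,0],[0,0,0],[0,0,0],[0,0,0],[0,0,0],[0,0,0]],"delta_rot":[[0,0,0],[0,0,0],[0,0,0],[0,0,0],[0,0,0],[0,0,0],[0,0,0],[0,0,0]]}' 5
python3 - <<'E'
from h import *
goal([.530,.216,.196],-.058-1.25)
s=ctrl.get_image('scene');cv2.imwrite('pics/s12.png',s)
cv2.imwrite('pics/s12c.png',cv2.resize(s[110:210,320:440],None,fx=6,fy=6,interpolation=cv2.INTER_CUBIC))
E
```

```text
time: 32.95
position: [0.5292, 0.221, 0.1961]
tool_rot: [2.29, -2.15, -0.002]
ft_force: [-0.4, -0.9, -0.1]
grip_width: 0.576
t 32.95 pos [0.5292 0.221  0.1961] F [-0.4 -0.9 -0.1] M [-0.08  0.16  0.01] grip cm 5.01 q7 -1.9
rot [ 0.001   0.0008 -0.2   ] dp cm after rot [0.5  0.05 0.01] dp cm before rot [ 0.5  -0.05  0.01]
```

View pics/s12c.png

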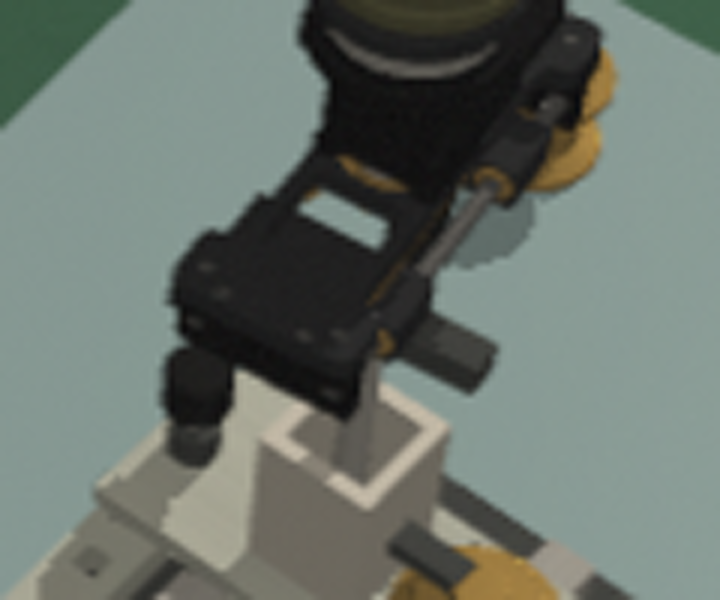

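```bash
python3 -m crank '{"dp":[[0,0,-0.7],[0,0,-1.5],[0,0,-1.5],[0,0,-2],[0,0,-2],[0,0,-2],[0,0,-2],[0,0,0]],"delta_rot":[[0,0,0],[0,0,0],[0,0,0],[0,0,0],[0,0,0],[0,0,0],[0,0,0],[0,0,0]]}' 5
python3 -m crank '{"dp":[[2,0,0],[4,0,0],[4,0,0],[4,0,0],[4,0,0],[4,0,0],[2,0,0],[0,0,0]],"delta_rot":[[0,0,0],[0,0,0],[0,0,0],[0,0,0],[0,0,0],[0,0,0],[0,0,0],[0,0,0]]}' 5
python3 - <<'E'
from h import *
s=ctrl.get_image('scene');cv2.imwrite('pics/s13.png',s)
t=ctrl.get_image('top');cv2.imwrite('pics/t13.png',t)
cv2.imwrite('pics/s13c.png',cv2.resize(s[110:220,320:440],None,fx=5.4,fy=5.4,interpolation=cv2.INTER_CUBIC))
cv2.imwrite('pics/t13c.png',cv2.resize(t[175:285,205:325],None,fx=5.4,fy=5.4,interpolation=cv2.INTER_CUBIC))
goal([.530,.216,.196],-.058-1.25)
E
```

```text
time: 33.8
position: [0.531, 0.2214, 0.318]
tool_rot: [-2.285, 2.146, -0.002]
ft_force: [0.2, -0.0, 0.0]
grip_width: 0.574
time: 34.6
position: [0.5441, -0.0233, 0.3134]
tool_rot: [2.282, -2.158, 0.0]
ft_force: [-0.4, 0.2, 0.3]
grip_width: 0.575
t 34.7 pos [ 0.5443 -0.0182  0.313 ] F [0.2 0.5 0.2] M [0.   0.14 0.02] grip cm 5.03 q7 -1.49
rot [ 0.0007  0.0017 -0.2004] dp cm after rot [-22.99  -4.71  11.7 ] dp cm before rot [-23.44  -0.05  11.74]
```

View pics/s13c.png

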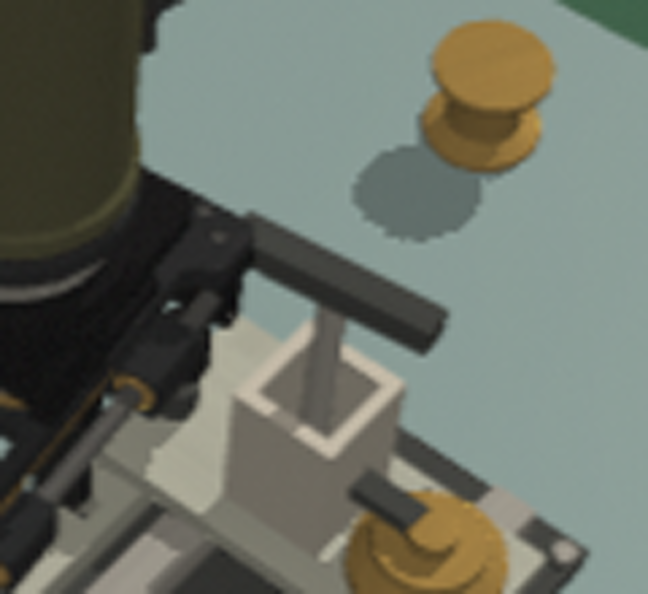

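View pics/t13c.png

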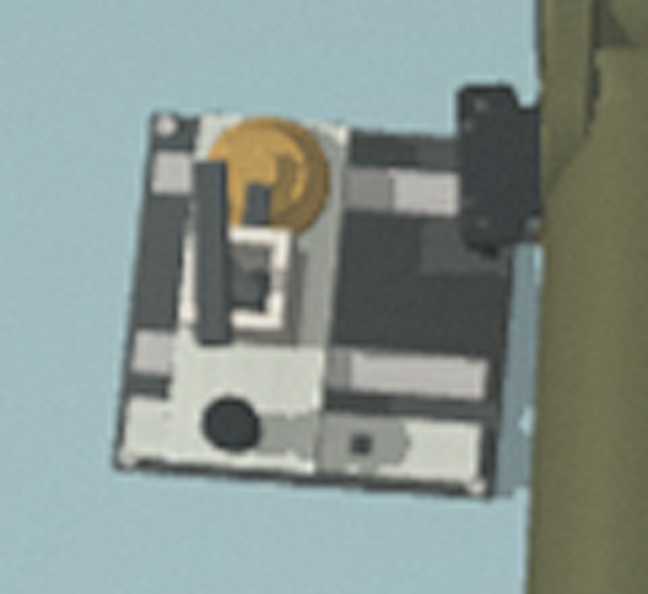

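```bash
python3 - <<'E'
from h import *
t=cv2.imread('pics/t13.png')[198:246,228:268];s=cv2.imread('pics/s13.png')[145:200,355:410]
cv2.imwrite('pics/e.png',np.hstack([cv2.resize(t,(400,480),interpolation=cv2.INTER_CUBIC),cv2.resize(s,(400,400),interpolation=cv2.INTER_CUBIC)[:480] if 0 else cv2.copyMakeBorder(cv2.resize(s,(400,400),interpolation=cv2.INTER_CUBIC),0,80,0,0,cv2.BORDER_CONSTANT)]))
E
```

```text
(no output)
```

View pics/e.png

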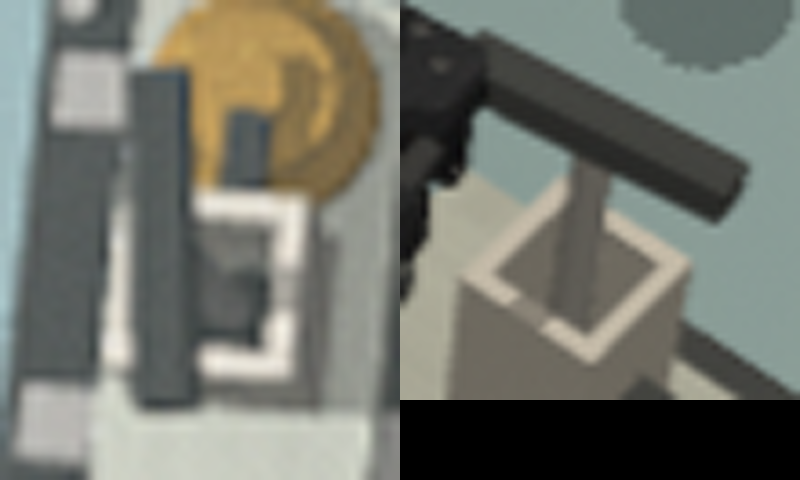

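```bash
python3 - <<'E'
from h import *
T=lambda p:crop(p,10,(228,198))
k=np.array([[50,9],[50,-9],[-50,-9],[-50,9]])*1e-3
L=np.c_[k,np.full(4,.206)]
x,r=fit([('top',L,T([(132,68),(190,68),(196,405),(138,408)]))],[.53,.22,0]);print(x,r.round(1))
S=lambda p:crop(p,400/55,(355,145))
b=np.array([[.05,-.009,.190],[.05,.009,.206],[-.05,.009,.206]])
x2,r=fit([('scene',b,S([(318,222),(350,165),(85,33)]))],[.53,.22,0]);print(x2,r.round(1))
E
```

```text
[0.53118068 0.2184444  0.06559761] [[-0.2 -0.1]
 [ 0.2 -0.3]
 [ 0.3  0.2]
 [-0.3  0.2]]
[0.53143528 0.21704528 0.07173578] [[ 0.1  1.4]
 [ 0.5 -0.3]
 [-0.7 -0.7]]
```

```bash
python3 -c "
from bench import ctrl
print(ctrl.close_job())"
```

```text
the job is handed in; nothing more can be done
None
```

I did every step of the task and handed it in at about 34.7 s of the 61 s allowed. The hand-in reports no verdict, so the results below rest on my own measurements.

**Carriage and plunger:** I lifted the plunger about 13 mm, slid the carriage to the other hole, and lowered the pin into it. The spring was still pulling down with the pin below the bar's top. At release the gripper was at the same height as when it first took the knob.

**Key onto the stem:** My first grip was lifted before the fingers had closed, so only the fingertips held the bar. I set the key back in its stand, gripped it again and checked the hold before lifting. I then lowered it slowly down the column to about 19 mm below the stem's top.

**Turning:** I turned the key clockwise until the moment rose from about 0.1 to 0.46 N m, which I took as the stop. I then unwound the twist and let go.

**Last checks:**
- **Upright:** both cameras put the bar centre within about 1 mm of the column axis, so the key stands upright.
- **Locked:** the bar's angle corresponds to the stem at its stop, allowing for the key's play.
- **Clear of the robot:** the arm stood about 24 cm from the key and touched nothing.
- **Bystanders:** the spool looked undisturbed in the last picture. I did not measure the bearing ring or the tray again, but the arm stayed well clear of both.

**Disagreements:**
- **Camera and arm:** their positions differed by 1–2.5 mm near the column, so I aligned the key by comparing it with the column in the same picture.
- **Stem angle:** the starting angle could not be read from the pictures, so I aimed at mid-range, and it fitted.
- **Side force:** up to about 5 N appeared while turning, and I removed it before releasing.

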